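# Load the column oven from the column stand

## Robot

A 7-joint arm with a two-finger parallel gripper is mounted at the origin on a cart in front of the work surface, level with it; the furniture and walls round the work are solid. World frame = base frame: x ahead of the robot, y to its left, z up, the work surface at z = 0. Lengths are in m, angles in rad, forces in N, time in s.
With the tool pointing down it reaches from about 0.35 to 0.9 m from the base axis. Payload 19.9 kg.
Tool frame: the origin (TCP) lies at the very end of the fingers, on their centre line; the grasp point (between the pads) lies 19 mm behind it; z points along the fingers, y is the line along which they close (so a half turn about z gives the same grasp; the last joint's range is limited). The gripper opens to 85 mm and grips with 20 to 120 N. Pads are 22 mm wide; open, the fingers measure 114 mm over their backs; the gripper's body (76 mm by 85 mm) begins 54 mm behind the grasp point. The pads swing forward as they close: fully open they stand 13 mm farther back than shut.
Start: joints at [1.23, 0.417, -0.01, 1.614, 0.005, 1.111, -0.053], TCP at [0.185, -0.597, 0.231] pointing down, gripper open.
Joint ranges: [-2.81, 2.81], [-0.39, 2.02], [-1.27, 1.25], [0.06, 2.57], [-1.19, 4.33], [0.19, 2], [-2.82, 2.82]. Speed limits (rad/s): [1.89, 1.89, 2.39, 2.39, 3.01, 3.01, 3.01].

## Interface

Orientations are given as a unit quaternion [w, x, y, z].
In Python, from plant import robot gives the robot as it stands.
- The arm moves only by the shell command python3 -m inch 'ROWS' [FORCE]. ROWS is JSON, a list of rows, each an object with "rot": the turn, a rotation vector about the world's x, y, z in degrees, a list of three; "xyz": the shift along the world's x, y, z in mm, a list of three; "hand": the gripper command: -1 is fully open, 1 is shut, values between are in proportion. In form: [{"rot": [ax, ay, az], "xyz": [x, y, z], "hand": hand}, ...]. A call has exactly 10 rows; each row is the pose to reach, as a shift and turn from the pose commanded when the call began; what a row does not reach only later rows make up. A row lasts 1/12 s, in which the tool goes at most 41.7 mm and 7.16 degrees, less where a joint would pass 70% of its speed; a pose out of reach is approached as far as the arm can. A call with a gripper value outside its range is refused whole. The fingers move at their own pace and stop on an object; FORCE is the grip in N (left out, the last holds). Time passes only in rows, so rows that repeat a pose let the fingers close, or fill a call up. It gives the time, the measured TCP pose, the force, the opening and the grip force at its end, in the units of the state.
- robot.sense(): the state, without advancing time (a new reading comes with each control period).
- robot.grab_frame(name): name is "scene" or "top"; returns a dict with "pixels" (480x640x3 uint8, blue, green, red), "fx", "fy", "cx", "cy" (pixels), "T" (4x4, takes a point from camera to world coordinates). Camera axes: x right, y down, z forward; pixel columns grow to the right and rows downward; lengths in m; the calibration is good to about 2 mm. A picture is of the moment at which its call begins. There is no depth.
- robot.job_done(): hands the job in; it is judged then, once.
The state is a dict: "clock": time; "q": joint angles; "dq": joint speeds; "joint_torque": joint torques, N m; "eef_pos": TCP position; "orientation": TCP orientation; "force": force on the tool from outside, world axes, zero at the start; "ft_torque": the same for the moment, N m; "grip_width": opening from 0.0 (shut) to 1.0 (fully open); "gripper_force": force on a finger pad.
Only numpy, scipy, OpenCV 4.12 (cv2) and the standard library are available. Lean on these libraries where they do the work, as an engineer would, in place of code of your own. Each camera call takes 0.05 s, during which the arm holds its last target. There are 200 camera calls.

## Task

Load the column oven for the run: pull its sprung tray out as far as it goes, take every column that stands in the white stand out of its bore and lay it in a free cradle of the tray with its inlet, the end with the black knurled plug that now stands uppermost, to the left as seen from the robot. When all the columns lie down in their cradles, push the tray fully home; do not knock over the small amber bottle or the empty beaker near by.

Things in the scene. Friction and masses are not known exactly. Their poses are not given: they have to be found in the camera images.
- oven: Low white column oven, fixed, 315 mm wide, 244 deep, 76 high, a flat blue carton on its rear. Origin: on the bench at the middle of the tray bay's front edge; x points to its back, y to its left, z up. Housing spans y -185 to +130 mm. In the bay a tray slides out to -x.
- tray (a joint): Travel of the oven's tray in m: 0 home, 0.225 at its stop, sliding to the oven's -x. A return spring pulls it home with 1 N to 3 N, the runners rub with 5 N: 6 to 8 N pulls it out, and it stays where it is let go. Front panel 10 mm thick, 240 wide, top 72 mm above the bench; floor 13 mm above it.
- tray_handle (a point): Middle of the steel bar handle of the tray, 50 mm above the bench; bar along the oven's y, 110 mm long, 11 mm thick, 35 mm in front of the panel. Moves with the tray; its axes are the oven's.
- front_cradle (a point): Seat of the front one of four cradles, 58 mm behind the panel's face; the others lie 40, 80 and 120 mm farther along +x. Seat: where a seated column's middle comes, 52 mm above the bench. Axes the oven's, column along y. Each cradle: two black V saddles 8 mm wide, 30 mm either side of the seat; V flanks 55 degrees steep, edges 4 mm above the seat. Moves with the tray.
- stand: Loose heavy white block, 236 x 50 x 66 mm, 1.3 kg, with five bores 23 mm wide and 58 mm deep in a row along its x, at x = -92, -46, 0, 46 and 92 mm. Three or four of them hold a column. Origin: centre of the underside, x along the row, z up.
- column0: Steel column, 172 mm long, 0.12 kg (may be absent): tube 10 mm thick, two nuts 15 mm wide from 51 to 73 mm from its middle. Inlet end: black knurled plug, 14 mm thick; outlet end: plain brass plug, 8 mm. At the start it stands in a bore, inlet up, and may lean up to 6 degrees. Origin: tip of the outlet end, z along the tube to the inlet.
- column0_mid (a point): Middle of column0, on the tube's axis, 85 mm from the origin. Axes as the body's: z along the column to the inlet end.
- column1: Steel column, 172 mm long, 0.12 kg (may be absent): tube 10 mm thick, two nuts 15 mm wide from 51 to 73 mm from its middle. Inlet end: black knurled plug, 14 mm thick; outlet end: plain brass plug, 8 mm. At the start it stands in a bore, inlet up, and may lean up to 6 degrees. Origin: tip of the outlet end, z along the tube to the inlet.
- column1_mid (a point): Middle of column1, on the tube's axis, 85 mm from the origin. Axes as the body's: z along the column to the inlet end.
- column2: Steel column, 172 mm long, 0.12 kg (may be absent): tube 10 mm thick, two nuts 15 mm wide from 51 to 73 mm from its middle. Inlet end: black knurled plug, 14 mm thick; outlet end: plain brass plug, 8 mm. At the start it stands in a bore, inlet up, and may lean up to 6 degrees. Origin: tip of the outlet end, z along the tube to the inlet.
- column2_mid (a point): Middle of column2, on the tube's axis, 85 mm from the origin. Axes as the body's: z along the column to the inlet end.
- column3: Steel column, 172 mm long, 0.12 kg (may be absent): tube 10 mm thick, two nuts 15 mm wide from 51 to 73 mm from its middle. Inlet end: black knurled plug, 14 mm thick; outlet end: plain brass plug, 8 mm. At the start it stands in a bore, inlet up, and may lean up to 6 degrees. Origin: tip of the outlet end, z along the tube to the inlet.
- column3_mid (a point): Middle of column3, on the tube's axis, 85 mm from the origin. Axes as the body's: z along the column to the inlet end.
- column4: Steel column, 172 mm long, 0.12 kg (may be absent): tube 10 mm thick, two nuts 15 mm wide from 51 to 73 mm from its middle. Inlet end: black knurled plug, 14 mm thick; outlet end: plain brass plug, 8 mm. At the start it stands in a bore, inlet up, and may lean up to 6 degrees. Origin: tip of the outlet end, z along the tube to the inlet.
- column4_mid (a point): Middle of column4, on the tube's axis, 85 mm from the origin. Axes as the body's: z along the column to the inlet end.
- amber_small: Small amber bottle, 38 mm wide, 72 high, standing loose at the left; origin at the centre of its foot. Not to be knocked over.
- beaker: Empty glass beaker, 53 mm wide, 70 high, standing loose at the right; origin at the centre of its foot. Not to be knocked over.

How it is judged:
By the outcome, as a careful person would: the job done as asked, in the order asked, and still so for the second after the job is handed in, with the robot touching nothing.
Of column0, column1, column2, column3, column4 only 3 to 4 are there at a start; the rules pass over those that are not, and their reading is None.
At some moment in a run one of stand may be knocked a few centimetres aside while the robot is not near it.
Once in a run the grip may slacken for a moment while it holds something.
It also fails if it takes over 210 s, if anything falls off the work surface, if the arm or the gripper's body presses on something with over 40 N, if the wrist force passes 120 N, or if a joint passes its speed limit or range.

## Working session

There is one attempt and no reset: what is moved stays moved. The work goes in short steps, Python scripts to look and compute and a shell command to move; the robot and the scene stay as the last step left them, time stands still between calls to the robot, and variables do not carry over. Pictures are saved under pics/ and viewed, at most 14 in all, crops included, and the job is handed in when it is done.

```bash
ls; mkdir -p pics
python3 - <<'E'
from plant import robot
import cv2,numpy as np
s=robot.sense();print({k:np.round(v,3).tolist() for k,v in s.items()})
for n in("scene","top"):
    f=robot.grab_frame(n);cv2.imwrite(f"pics/{n}0.png",f["pixels"]);print(n,f["fx"],f["fy"],f["cx"],f["cy"],np.round(f["T"],4).tolist())
E
```

```text
pics
{'clock': 0.0, 'q': [1.23, 0.418, -0.01, 1.614, 0.005, 1.111, -0.053], 'dq': [-0.0, 0.001, -0.001, -0.0, 0.001, -0.001, -0.0], 'joint_torque': [0.0, -86.444, 0.679, -43.489, 0.019, 0.008, 0.0], 'eef_pos': [0.184, -0.597, 0.231], 'orientation': [-0.001, 0.989, 0.149, -0.0], 'force': [-0.238, -0.021, 0.322], 'ft_torque': [-0.042, -0.051, -0.018], 'gripper_force': 0.0, 'grip_width': 0.999}
scene 568.394596705957 568.394596705957 324.050609203038 244.4537984858025 [[-0.9071, -0.2431, 0.3437, 0.0668], [-0.4204, 0.5657, -0.7094, 1.0056], [-0.022, -0.788, -0.6153, 0.9576], [0.0, 0.0, 0.0, 1.0]]
top 520.3811679104462 520.3811679104462 325.99033948778407 225.9433145428551 [[-0.0135, -0.9892, 0.1458, 0.3446], [-0.9998, 0.0154, 0.0121, -0.0033], [-0.0143, -0.1456, -0.9892, 1.4797], [0.0, 0.0, 0.0, 1.0]]
```

View pics/scene0.png

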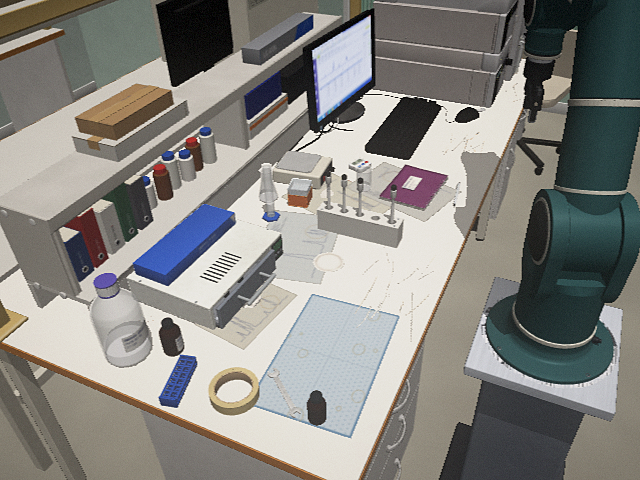

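View pics/top0.png

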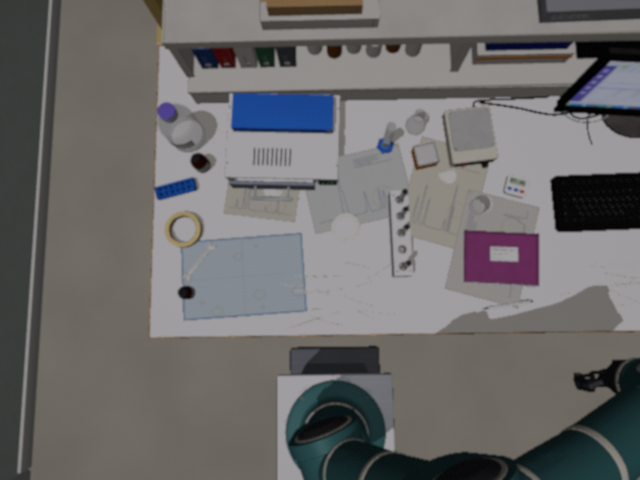

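The scene view shows the oven with its handle near (262,285), and the stand with four columns around (343–392, 175–220). In the top view the handle is near (281,196). The stand is at columns 390–412, rows 190–275, with the empty bore near (402,250). Next I'll enlarge these areas.

```bash
cat > h.py <<'E'
import cv2,numpy as np
from plant import robot
def grab(n,name=None):
    f=robot.grab_frame(n)
    if name: cv2.imwrite(f"pics/{name}.png",f["pixels"])
    return f
def ray(f,u,v):
    T=np.array(f["T"]);d=T[:3,:3]@np.array([(u-f["cx"])/f["fx"],(v-f["cy"])/f["fy"],1]);return T[:3,3],d/np.linalg.norm(d)
def onz(f,u,v,z):
    o,d=ray(f,u,v);return o+d*(z-o[2])/d[2]
def cross(fa,a,fb,b):
    (o,d),(p,e)=ray(fa,*a),ray(fb,*b)
    st=np.linalg.lstsq(np.stack([d,-e],1),p-o,rcond=None)[0]
    A,B=o+d*st[0],p+e*st[1];return (A+B)/2,np.linalg.norm(A-B)
def proj(f,P):
    T=np.array(f["T"]);c=T[:3,:3].T@(np.array(P)-T[:3,3]);return np.array([f["fx"]*c[0]/c[2]+f["cx"],f["fy"]*c[1]/c[2]+f["cy"]])
def crop(img,x,y,w,h,W,H): return cv2.resize(img[y:y+h,x:x+w],(W,H),interpolation=cv2.INTER_CUBIC)
E
python3 - <<'E'
from h import *
t=cv2.imread("pics/top0.png");s=cv2.imread("pics/scene0.png")
# each at x5 or x4
o=np.zeros((600,800,3),np.uint8)
o[:300,:400]=crop(t,240,160,100,75,400,300)   # x4
o[300:,:400]=crop(s,210,250,100,75,400,300)   # x4
o[:300,400:]=cv2.rotate(crop(t,385,185,37,100,148,400),cv2.ROTATE_90_COUNTERCLOCKWISE)[:0] if 0 else crop(t,350,185,133,100,400,300) #x3
o[300:,400:]=crop(s,310,165,100,75,400,300)
cv2.imwrite("pics/c1.png",o)
E
```

```text
(no output)
```

View pics/c1.png

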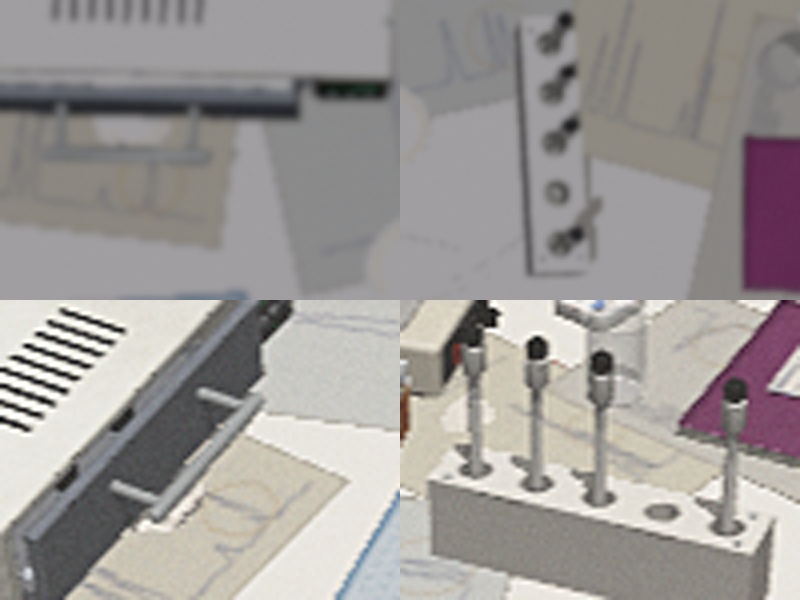

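Crop c1 gives these readings:
- **Handle bar:** top (252,199)–(292,199), scene (248.7,303.2)–(275.5,274.5).
- **Column knobs:** top (405,192), (405,209), (407,228), (408,263), each matched in the scene view.
- **Empty bore:** top (403,249), which is the fourth from the far end.

Run:
```python
from h import *
t=grab("top");s=grab("scene")
P=lambda n,x:print(n,np.round(np.array(x)*1000,0).tolist())
for n,a,b in[("hL",(252,198.75),(248.7,303.2)),("hR",(292,199.2),(275.5,274.5)),
 ("knobA",(405,191.7),(328,174.5)),("B",(405.3,209),(344.3,176.8)),("C",(406.7,227.7),(360.3,180.3)),("D",(408,263),(393.8,187))]:
    x,e=cross(t,a,s,b);P(n,list(x)+[e])
for n,a,b in[("boreA",(399.7,199.3),(329.5,207)),("B",(401,215.7),(344.3,211)),("C",(402,232.3),(359.8,214.5)),("E",(402.7,249),(375.5,217.8)),("D",(402.7,266),(391.8,222))]:
    P(n,list(onz(t,*a,.066))+list(onz(s,*b,.066)))
P("beaker",onz(t,481,204,.07));P("amber",onz(t,200,161,.072));P("amber2",onz(t,186,292,.072))
P("ovenFL",onz(t,226,184,.076));P("ovenFR",onz(t,338,181,.076))
P("hL50",onz(t,252,198.75,.05));P("hR50",onz(t,292,199.2,.05));P("h s",list(onz(s,248.7,303.2,.05))+list(onz(s,275.5,274.5,.05)))
```

```text
hL [640.0, 223.0, 46.0, 7.0]
hR [634.0, 109.0, 45.0, 2.0]
knobA [626.0, -191.0, 164.0, 4.0]
B [579.0, -190.0, 169.0, 2.0]
C [533.0, -191.0, 168.0, 5.0]
D [441.0, -192.0, 170.0, 2.0]
boreA [624.0, -190.0, 66.0, 622.0, -182.0, 66.0]
B [578.0, -192.0, 66.0, 576.0, -180.0, 66.0]
C [532.0, -194.0, 66.0, 531.0, -181.0, 66.0]
E [486.0, -194.0, 66.0, 486.0, -184.0, 66.0]
D [440.0, -192.0, 66.0, 439.0, -182.0, 66.0]
beaker [607.0, -412.0, 70.0]
amber [741.0, 364.0, 72.0]
amber2 [378.0, 394.0, 72.0]
ovenFL [673.0, 289.0, 76.0]
ovenFR [676.0, -21.0, 76.0]
hL50 [636.0, 221.0, 50.0]
hR50 [632.0, 108.0, 50.0]
h s [641.0, 227.0, 50.0, 632.0, 114.0, 50.0]
```

```bash
python3 -m inch '[{"rot":[0,0,0],"xyz":[0,0,40],"hand":0.3},{"rot":[0,0,5],"xyz":[0,0,80],"hand":0.3},{"rot":[0,0,10],"xyz":[0,0,110],"hand":0.3},{"rot":[0,0,17],"xyz":[20,35,110],"hand":0.3},{"rot":[0,0,24],"xyz":[40,70,110],"hand":0.3},{"rot":[0,0,31],"xyz":[60,105,110],"hand":0.3},{"rot":[0,0,38],"xyz":[80,140,110],"hand":0.3},{"rot":[0,0,45],"xyz":[100,175,110],"hand":0.3},{"rot":[0,0,52],"xyz":[120,210,110],"hand":0.3},{"rot":[0,0,52],"xyz":[140,245,110],"hand":0.3}]' 40 && python3 -m inch '[{"rot":[0,0,3],"xyz":[20,35,0],"hand":0.3},{"rot":[0,0,6],"xyz":[40,70,0],"hand":0.3},{"rot":[0,0,9],"xyz":[60,105,0],"hand":0.3},{"rot":[0,0,12],"xyz":[80,140,0],"hand":0.3},{"rot":[0,0,15],"xyz":[100,175,0],"hand":0.3},{"rot":[0,0,18],"xyz":[120,210,0],"hand":0.3},{"rot":[0,0,21],"xyz":[140,245,0],"hand":0.3},{"rot":[0,0,21],"xyz":[160,280,0],"hand":0.3},{"rot":[0,0,21],"xyz":[180,315,0],"hand":0.3},{"rot":[0,0,21],"xyz":[200,350,0],"hand":0.3}]'; python3 -m inch '[{"rot":[0,0,0],"xyz":[20,30,0],"hand":0.3},{"rot":[0,0,0],"xyz":[40,60,0],"hand":0.3},{"rot":[0,0,0],"xyz":[60,90,0],"hand":0.3},{"rot":[0,0,0],"xyz":[80,120,0],"hand":0.3},{"rot":[0,0,0],"xyz":[100,150,0],"hand":0.3},{"rot":[0,0,0],"xyz":[110,168,-40],"hand":0.3},{"rot":[0,0,0],"xyz":[110,168,-80],"hand":0.3},{"rot":[0,0,0],"xyz":[110,168,-120],"hand":0.3},{"rot":[0,0,0],"xyz":[110,168,-160],"hand":0.3},{"rot":[0,0,0],"xyz":[110,168,-190],"hand":0.3}]'; python3 -c "
from h import *
print({k:np.round(v,3).tolist() for k,v in robot.sense().items()})
t=grab('top');s=grab('scene');o=np.hstack([crop(t['pixels'],220,140,100,100,400,400),crop(s['pixels'],180,190,130,130,400,400)]);cv2.imwrite('pics/c2.png',o)"
```

```text
clock: 1.03
eef_pos: [0.325, -0.3502, 0.3413]
orientation: [0.0, 0.821, 0.571, -0.0]
force: [1.1, -0.7, -0.3]
grip_width: 0.352
gripper_force: 0.0
clock: 1.87
eef_pos: [0.5251, -0.0003, 0.3414]
orientation: [0.0, 0.706, 0.708, 0.0]
force: [0.2, -1.3, 0.5]
grip_width: 0.353
gripper_force: 0.0
clock: 2.7
eef_pos: [0.6334, 0.1655, 0.1476]
orientation: [-0.001, 0.706, 0.708, -0.001]
force: [0.6, 0.3, -1.1]
grip_width: 0.352
gripper_force: 0.0
{'clock': 2.7, 'q': [0.143, 0.64, -0.644, 1.588, 0.422, 1.061, -0.613], 'dq': [-0.104, 0.358, 0.166, 0.255, 0.257, -0.568, -0.186], 'joint_torque': [-0.117, -101.04, -18.663, -39.978, -0.793, 1.308, 0.504], 'eef_pos': [0.633, 0.166, 0.148], 'orientation': [-0.001, 0.706, 0.708, -0.001], 'force': [0.618, 0.26, -1.124], 'ft_torque': [-0.054, 0.011, -0.024], 'gripper_force': 0.0, 'grip_width': 0.352}
```

View pics/c2.png

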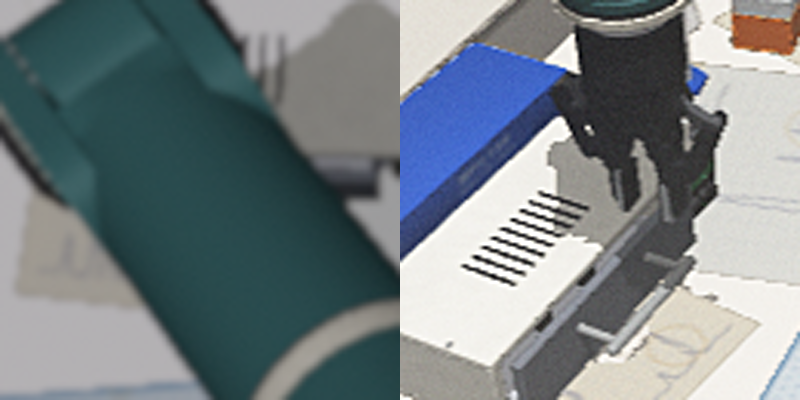

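The scene view shows the open fingers hanging over the oven front, with the bar just below at crop (640,310). I'll descend, grip the handle and pull.

```bash
python3 -m inch '[{"rot":[0,0,0],"xyz":[1,0,-20],"hand":0.3},{"rot":[0,0,0],"xyz":[1,0,-40],"hand":0.3},{"rot":[0,0,0],"xyz":[1,0,-60],"hand":0.3},{"rot":[0,0,0],"xyz":[1,0,-75],"hand":0.3},{"rot":[0,0,0],"xyz":[1,0,-90],"hand":0.3},{"rot":[0,0,0],"xyz":[1,0,-100],"hand":0.3},{"rot":[0,0,0],"xyz":[1,0,-108],"hand":0.3},{"rot":[0,0,0],"xyz":[1,0,-115],"hand":0.3},{"rot":[0,0,0],"xyz":[1,0,-115],"hand":0.3},{"rot":[0,0,0],"xyz":[1,0,-115],"hand":0.3}]' 40 ; python3 -m inch '[{"rot":[0,0,0],"xyz":[0,0,0],"hand":1},{"rot":[0,0,0],"xyz":[0,0,0],"hand":1},{"rot":[0,0,0],"xyz":[0,0,0],"hand":1},{"rot":[0,0,0],"xyz":[0,0,0],"hand":1},{"rot":[0,0,0],"xyz":[0,0,0],"hand":1},{"rot":[0,0,0],"xyz":[0,0,0],"hand":1},{"rot":[0,0,0],"xyz":[-5,0,0],"hand":1},{"rot":[0,0,0],"xyz":[-10,0,0],"hand":1},{"rot":[0,0,0],"xyz":[-15,0,0],"hand":1},{"rot":[0,0,0],"xyz":[-20,0,0],"hand":1}]' 50
```

```text
clock: 3.63
eef_pos: [0.6357, 0.166, 0.0365]
orientation: [0.0, 0.706, 0.708, 0.0]
force: [0.2, 0.5, 0.2]
grip_width: 0.352
gripper_force: 0.0
clock: 4.47
eef_pos: [0.6166, 0.1669, 0.0372]
orientation: [0.0, 0.706, 0.708, 0.002]
force: [6.9, 6.0, 0.5]
grip_width: 0.108
gripper_force: 49.1
```

```bash
python3 -m inch '[{"rot":[0,0,0],"xyz":[-15,0,0],"hand":1},{"rot":[0,0,0],"xyz":[-30,0,0],"hand":1},{"rot":[0,0,0],"xyz":[-45,0,0],"hand":1},{"rot":[0,0,0],"xyz":[-60,0,0],"hand":1},{"rot":[0,0,0],"xyz":[-75,0,0],"hand":1},{"rot":[0,0,0],"xyz":[-90,0,0],"hand":1},{"rot":[0,0,0],"xyz":[-105,0,0],"hand":1},{"rot":[0,0,0],"xyz":[-120,0,0],"hand":1},{"rot":[0,0,0],"xyz":[-130,0,0],"hand":1},{"rot":[0,0,0],"xyz":[-140,0,0],"hand":1}]'; python3 -c "
from h import *
print({k:np.round(v,3).tolist() for k,v in robot.sense().items() if k in('eef_pos','force','ft_torque')})
t=grab('top');s=grab('scene');o=np.hstack([crop(t['pixels'],220,150,100,100,400,400),crop(s['pixels'],180,220,130,130,400,400)]);cv2.imwrite('pics/c3.png',o)"
```

```text
clock: 5.3
eef_pos: [0.4762, 0.1725, 0.0373]
orientation: [-0.002, 0.704, 0.71, 0.005]
force: [10.2, 41.5, -21.0]
grip_width: 0.107
gripper_force: 48.4
{'eef_pos': [0.476, 0.172, 0.037], 'force': [10.182, 41.497, -20.969], 'ft_torque': [8.728, -1.984, -0.386]}
```

View pics/c3.png

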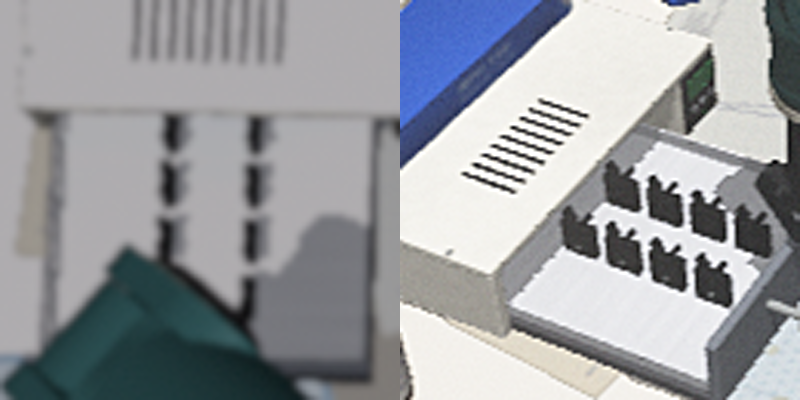

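The tray is coming out (c3), with four pairs of saddles showing at crop (580–760, 170–290). The sideways drift shows the oven is yawed about -2.3°, so I'll relieve the side load and finish the pull.

```bash
python3 -m inch '[{"rot":[0,0,-2],"xyz":[0,7,0],"hand":1},{"rot":[0,0,-2.3],"xyz":[-10,7.5,0],"hand":1},{"rot":[0,0,-2.3],"xyz":[-20,8,0],"hand":1},{"rot":[0,0,-2.3],"xyz":[-30,8.4,0],"hand":1},{"rot":[0,0,-2.3],"xyz":[-40,8.8,0],"hand":1},{"rot":[0,0,-2.3],"xyz":[-48,9,0],"hand":1},{"rot":[0,0,-2.3],"xyz":[-54,9.2,0],"hand":1},{"rot":[0,0,-2.3],"xyz":[-60,9.4,0],"hand":1},{"rot":[0,0,-2.3],"xyz":[-65,9.5,0],"hand":1},{"rot":[0,0,-2.3],"xyz":[-68,9.5,0],"hand":1}]'
```

```text
clock: 6.23
eef_pos: [0.418, 0.1756, 0.038]
orientation: [0.004, 0.722, 0.692, 0.008]
force: [94.7, -1.9, -80.5]
grip_width: 0.106
gripper_force: 47.9
```

```bash
python3 -m inch '[{"rot":[0,0,0],"xyz":[5,0,0],"hand":1},{"rot":[0,0,0],"xyz":[9,0,0],"hand":1},{"rot":[0,0,0],"xyz":[9,0,0],"hand":1},{"rot":[0,0,0],"xyz":[9,0,0],"hand":1},{"rot":[0,0,0],"xyz":[9,0,0],"hand":1},{"rot":[0,0,0],"xyz":[9,0,0],"hand":1},{"rot":[0,0,0],"xyz":[9,0,0],"hand":1},{"rot":[0,0,0],"xyz":[9,0,0],"hand":1},{"rot":[0,0,0],"xyz":[9,0,0],"hand":1},{"rot":[0,0,0],"xyz":[9,0,0],"hand":1}]'
```

```text
clock: 7.07
eef_pos: [0.4204, 0.1756, 0.0381]
orientation: [0.002, 0.721, 0.693, 0.003]
force: [14.0, -6.2, 21.8]
grip_width: 0.102
gripper_force: 53.9
```

```bash
python3 -m inch '[{"rot":[0,0,0],"xyz":[0,0,0],"hand":0.3},{"rot":[0,0,0],"xyz":[0,0,0],"hand":0.3},{"rot":[0,0,0],"xyz":[0,0,0],"hand":0.3},{"rot":[0,0,0],"xyz":[0,0,25],"hand":0.3},{"rot":[0,0,0],"xyz":[0,0,60],"hand":0.3},{"rot":[0,0,0],"xyz":[0,0,100],"hand":0.3},{"rot":[0,0,0],"xyz":[0,0,140],"hand":0.3},{"rot":[0,0,0],"xyz":[0,0,180],"hand":0.3},{"rot":[0,0,0],"xyz":[0,0,220],"hand":0.3},{"rot":[0,0,0],"xyz":[0,0,260],"hand":0.3}]'; python3 -m inch '[{"rot":[5,0,0],"xyz":[15,-35,0],"hand":0.3},{"rot":[10,0,0],"xyz":[30,-70,0],"hand":0.3},{"rot":[16,-1,0],"xyz":[45,-105,0],"hand":0.3},{"rot":[22,-1,0],"xyz":[60,-140,0],"hand":0.3},{"rot":[28,-1,0],"xyz":[75,-175,0],"hand":0.3},{"rot":[34,-1,0],"xyz":[90,-210,0],"hand":0.3},{"rot":[40,-2,0],"xyz":[105,-245,0],"hand":0.3},{"rot":[46,-2,0],"xyz":[120,-280,0],"hand":0.3},{"rot":[52,-2,0],"xyz":[135,-315,0],"hand":0.3},{"rot":[58,-2.3,0],"xyz":[150,-350,0],"hand":0.3}]'; python3 -m inch '[{"rot":[2,0,0],"xyz":[15,-30,0],"hand":0.3},{"rot":[2,0,0],"xyz":[30,-60,0],"hand":0.3},{"rot":[2,0,0],"xyz":[40,-85,-20],"hand":0.3},{"rot":[2,0,0],"xyz":[50,-105,-50],"hand":0.3},{"rot":[2,0,0],"xyz":[52,-105,-80],"hand":0.3},{"rot":[2,0,0],"xyz":[52,-105,-110],"hand":0.3},{"rot":[2,0,0],"xyz":[52,-105,-140],"hand":0.3},{"rot":[2,0,0],"xyz":[52,-105,-165],"hand":0.3},{"rot":[2,0,0],"xyz":[52,-105,-165],"hand":0.3},{"rot":[2,0,0],"xyz":[52,-105,-165],"hand":0.3}]'; python3 -c "
from h import *
print(np.round(robot.sense()['q'],2))
t=grab('top','top4');s=grab('scene','scene4');o=np.hstack([crop(t['pixels'],200,140,240,160,400,267),crop(s['pixels'],180,150,240,160,400,267)]);o=np.vstack([o,np.hstack([crop(t['pixels'],350,185,120,100,400,333),crop(s['pixels'],310,160,100,83,400,333)])]);cv2.imwrite('pics/c4.png',o)"
```

```text
clock: 7.9
eef_pos: [0.4156, 0.1755, 0.2981]
orientation: [-0.0, 0.72, 0.694, -0.0]
force: [1.0, -0.9, 0.5]
grip_width: 0.348
gripper_force: 0.0
clock: 8.73
eef_pos: [0.5666, -0.177, 0.2959]
orientation: [-0.337, 0.629, 0.606, 0.352]
force: [0.4, 1.8, 1.7]
grip_width: 0.352
gripper_force: 0.0
clock: 9.57
eef_pos: [0.6182, -0.279, 0.1307]
orientation: [-0.348, 0.623, 0.6, 0.361]
force: [0.4, 0.2, 1.6]
grip_width: 0.353
gripper_force: 0.0
[ 0.92  1.07 -0.44  1.13 -0.47  1.62  0.66]
```

View pics/c4.png

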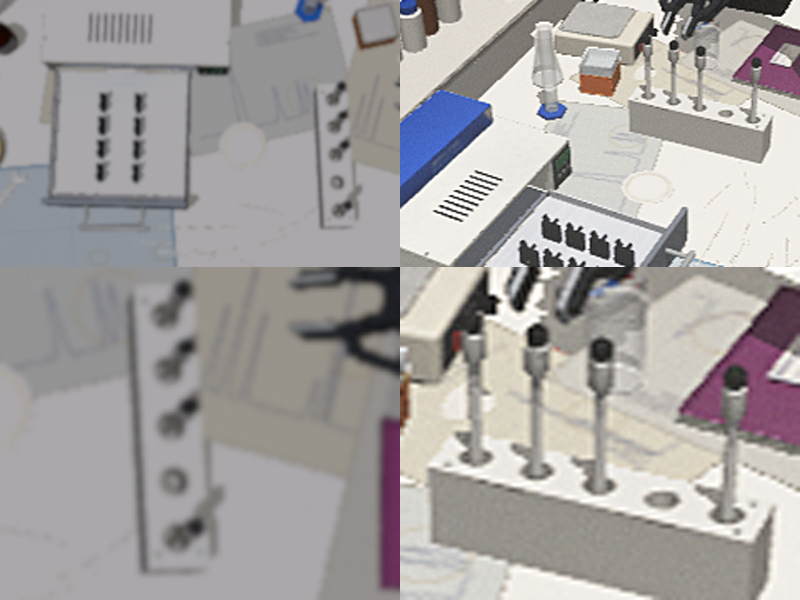

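c4 shows the tray fully out with its eight saddles at top-view crop (105,105)–(140,170). The fingers are to the right of column A and the stand hasn't moved. Next I'll compute the cradle seats and check the fingertips.

Run:
```python
from h import *
t=grab("top");s=grab("scene")
print("tip",np.round(onz(t,439,195.5,.131)*1000), "proj tip", proj(t,robot.sense()['eef_pos']))
def blobs(img,roi,mx,amin,amax):
    x,y,w,h=roi;g=cv2.cvtColor(img[y:y+h,x:x+w],cv2.COLOR_BGR2GRAY);m=(g<mx).astype(np.uint8)
    n,l,st,c=cv2.connectedComponentsWithStats(m)
    return [(st[i].tolist(),(c[i]+[x,y]).round(1).tolist()) for i in range(1,n) if amin<st[i,4]<amax]
for st,c in blobs(t["pixels"],(240,185,65,70),70,8,200): print(c,st,np.round(onz(t,*c,.045)*1000))
# handle ends line? stand edges: white top outline
for c in [(402.7-0,249)]: print(onz(t,*c,.066))
```

```text
tip [ 620. -286.  131.] proj tip [437.06259274 195.57642613]
[261.8, 201.1] [20, 12, 4, 9, 26] [629. 194.  45.]
[282.8, 201.0] [42, 12, 3, 10, 23] [629. 135.  45.]
[261.0, 215.0] [20, 26, 3, 9, 27] [590. 196.  45.]
[282.2, 215.5] [41, 26, 3, 10, 22] [587. 136.  45.]
[260.4, 228.6] [19, 40, 4, 9, 26] [551. 197.  45.]
[281.7, 228.7] [41, 40, 3, 9, 21] [550. 138.  45.]
[260.0, 242.8] [19, 54, 3, 9, 26] [512. 198.  45.]
[281.1, 243.4] [40, 54, 3, 9, 22] [509. 140.  45.]
[ 0.48623135 -0.19394391  0.066     ]
```

```bash
python3 -m inch '[{"rot":[0,0,0],"xyz":[5,0,-25],"hand":0.3},{"rot":[0,0,0],"xyz":[5,0,-45],"hand":0.3},{"rot":[0,0,0],"xyz":[5,25,-45],"hand":0.3},{"rot":[0,0,0],"xyz":[5,50,-45],"hand":0.3},{"rot":[0,0,0],"xyz":[5,65,-45],"hand":0.3},{"rot":[0,0,0],"xyz":[5,80,-45],"hand":0.3},{"rot":[0,0,0],"xyz":[5,92,-45],"hand":0.3},{"rot":[0,0,0],"xyz":[5,106,-45],"hand":0.3},{"rot":[0,0,0],"xyz":[5,106,-45],"hand":0.3},{"rot":[0,0,0],"xyz":[5,106,-45],"hand":0.3}]'; python3 -c "
from h import *
t=grab('top','top5');s=grab('scene','scene5');o=np.hstack([crop(t['pixels'],370,170,80,80,400,400),crop(s['pixels'],300,150,80,80,400,400)]);cv2.imwrite('pics/c5.png',o)"
```

```text
clock: 10.6
eef_pos: [0.6239, -0.1736, 0.0872]
orientation: [-0.346, 0.623, 0.601, 0.361]
force: [-0.2, -1.3, 0.5]
grip_width: 0.351
gripper_force: 0.0
```

View pics/c5.png

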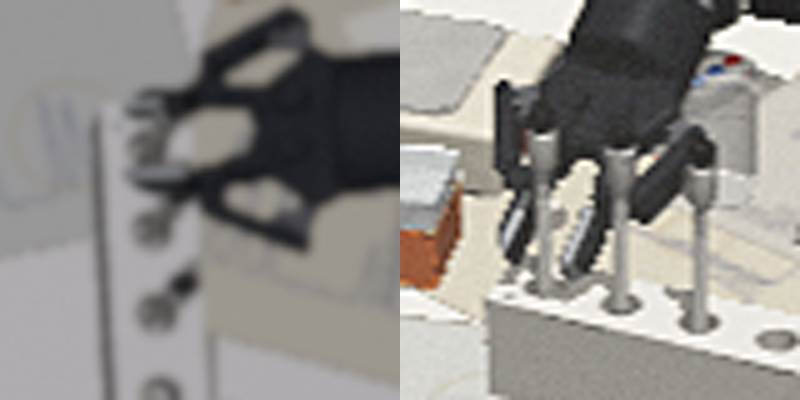

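The column A tube stands between the open fingers in both views. I'll close and lift it.

```bash
python3 -m inch '[{"rot":[0,0,0],"xyz":[0,0,0],"hand":1},{"rot":[0,0,0],"xyz":[0,0,0],"hand":1},{"rot":[0,0,0],"xyz":[0,0,0],"hand":1},{"rot":[0,0,0],"xyz":[0,0,0],"hand":1},{"rot":[0,0,0],"xyz":[0,0,0],"hand":1},{"rot":[0,0,0],"xyz":[0,0,5],"hand":1},{"rot":[0,0,0],"xyz":[0,0,15],"hand":1},{"rot":[0,0,0],"xyz":[0,0,30],"hand":1},{"rot":[0,0,0],"xyz":[0,0,45],"hand":1},{"rot":[0,0,0],"xyz":[0,0,60],"hand":1}]' 80;python3 -m inch '[{"rot":[0,0,0],"xyz":[0,0,20],"hand":1},{"rot":[0,0,0],"xyz":[0,0,40],"hand":1},{"rot":[0,0,0],"xyz":[0,0,60],"hand":1},{"rot":[0,0,0],"xyz":[0,0,80],"hand":1},{"rot":[0,0,0],"xyz":[0,0,100],"hand":1},{"rot":[-6,0,0],"xyz":[0,20,110],"hand":1},{"rot":[-12,0,0],"xyz":[0,45,110],"hand":1},{"rot":[-18,1,0],"xyz":[0,70,110],"hand":1},{"rot":[-24,1,0],"xyz":[0,95,110],"hand":1},{"rot":[-30,1,0],"xyz":[0,120,110],"hand":1}]' 80;  python3 -c "
from h import *
t=grab('top','top6');s=grab('scene','scene6');o=np.hstack([crop(t['pixels'],320,140,120,120,400,400),crop(s['pixels'],230,110,160,160,400,400)]);cv2.imwrite('pics/c6.png',o)"
```

```text
clock: 11.53
eef_pos: [0.6233, -0.1734, 0.1475]
orientation: [-0.347, 0.624, 0.601, 0.361]
force: [0.9, 0.4, -1.2]
grip_width: 0.085
gripper_force: 78.1
clock: 12.37
eef_pos: [0.6237, -0.0528, 0.2581]
orientation: [-0.176, 0.696, 0.671, 0.187]
force: [1.0, 0.4, -2.5]
grip_width: 0.089
gripper_force: 78.1
```

View pics/c6.png

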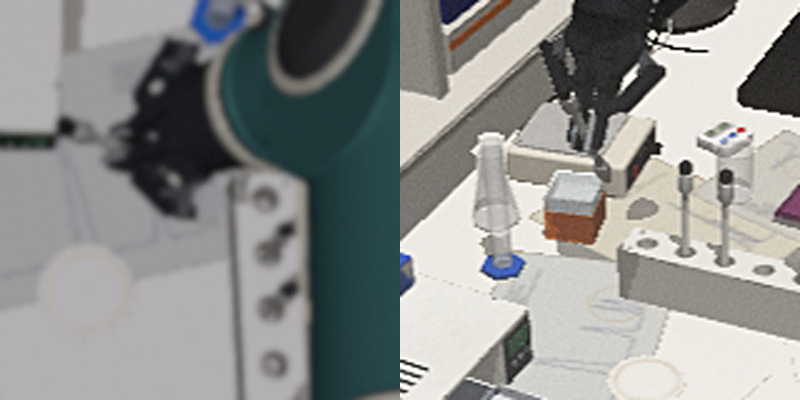

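c6 shows column A held with its knob to the left at (65,127). The other three columns are undisturbed. I'll carry it over the rear cradle.

```bash
python3 -m inch '[{"rot":[-6,0,0],"xyz":[0,24,0],"hand":1},{"rot":[-12,0,0],"xyz":[1,48,0],"hand":1},{"rot":[-18,1,0],"xyz":[2,72,0],"hand":1},{"rot":[-24,1,0],"xyz":[3,96,0],"hand":1},{"rot":[-30,1,0],"xyz":[4,120,0],"hand":1},{"rot":[-36,1,0],"xyz":[5,144,0],"hand":1},{"rot":[-42,1.5,0],"xyz":[6,168,-20],"hand":1},{"rot":[-48,2,0],"xyz":[7,190,-50],"hand":1},{"rot":[-54,2,0],"xyz":[7,213,-80],"hand":1},{"rot":[-60,2.3,0],"xyz":[7,213,-110],"hand":1}]';python3 -m inch '[{"rot":[0,0,0],"xyz":[0,0,-20],"hand":1},{"rot":[0,0,0],"xyz":[0,0,-40],"hand":1},{"rot":[0,0,0],"xyz":[0,0,-50],"hand":1},{"rot":[0,0,0],"xyz":[0,0,-50],"hand":1},{"rot":[0,0,0],"xyz":[0,0,-50],"hand":1},{"rot":[0,0,0],"xyz":[0,0,-50],"hand":1},{"rot":[0,0,0],"xyz":[0,0,-50],"hand":1},{"rot":[0,0,0],"xyz":[0,0,-50],"hand":1},{"rot":[0,0,0],"xyz":[0,0,-50],"hand":1},{"rot":[0,0,0],"xyz":[0,0,-50],"hand":1}]';  python3 -c "
from h import *
print(robot.sense()['q'])
t=grab('top','top7');s=grab('scene','scene7');o=np.hstack([crop(t['pixels'],220,150,110,110,400,400),crop(s['pixels'],180,190,130,130,400,400)]);cv2.imwrite('pics/c7.png',o)"
```

```text
clock: 13.3
eef_pos: [0.6299, 0.1656, 0.1464]
orientation: [0.182, 0.693, 0.672, -0.185]
force: [0.0, 0.6, -2.2]
grip_width: 0.089
gripper_force: 78.2
clock: 14.13
eef_pos: [0.6307, 0.1594, 0.0968]
orientation: [0.18, 0.695, 0.671, -0.186]
force: [0.7, 0.1, -1.7]
grip_width: 0.085
gripper_force: 78.2
[-0.3601092   0.75825679 -0.21396141  1.4919369   0.60930634  1.27977211
 -0.86617236]
```

View pics/c7.png

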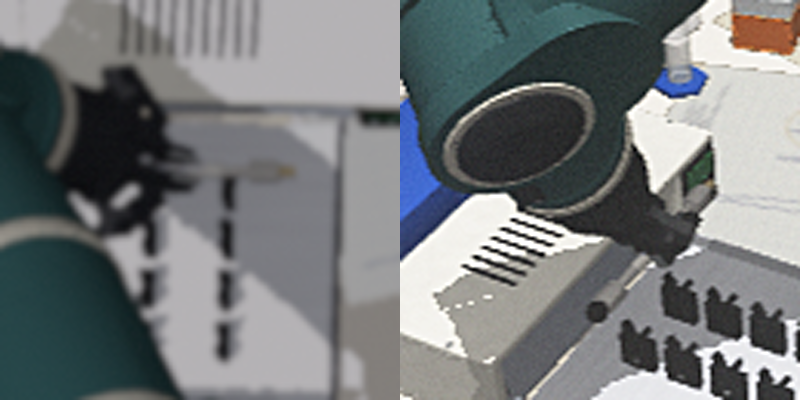

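Run:
```python
from h import *
t=grab("top");s=grab("scene")
def onx(f,u,v,x):
    o,d=ray(f,u,v);return np.round((o+d*(x-o[0])/d[0])*1000)
print(np.round(onz(t,300.3,197.3,.113)*1000),onx(s,244,290.7,.633),onx(s,244,290.7,.628))
```

```text
[625.  81. 113.] [633. 248. 110.] [628. 255. 117.]
```

```bash
python3 -m inch '[{"rot":[0,0,0],"xyz":[1,0,-15],"hand":1},{"rot":[0,0,0],"xyz":[1,0,-30],"hand":1},{"rot":[0,0,0],"xyz":[1,0,-40],"hand":1},{"rot":[0,0,0],"xyz":[1,0,-48],"hand":1},{"rot":[0,0,0],"xyz":[1,0,-53],"hand":1},{"rot":[0,0,0],"xyz":[1,0,-56],"hand":1},{"rot":[0,0,0],"xyz":[1,0,-59],"hand":1},{"rot":[0,0,0],"xyz":[1,0,-59],"hand":1},{"rot":[0,0,0],"xyz":[1,0,-59],"hand":1},{"rot":[0,0,0],"xyz":[1,0,-59],"hand":1}]'
```

```text
clock: 15.17
eef_pos: [0.6332, 0.1592, 0.0386]
orientation: [0.181, 0.695, 0.67, -0.185]
force: [5.2, 0.5, 8.4]
grip_width: 0.087
gripper_force: 79.4
```

```bash
python3 -m inch '[{"rot":[0,0,0],"xyz":[3,0,-1],"hand":1},{"rot":[0,0,0],"xyz":[3,0,-1],"hand":1},{"rot":[0,0,0],"xyz":[3,0,-1],"hand":0.4},{"rot":[0,0,0],"xyz":[3,0,-1],"hand":0.3},{"rot":[0,0,0],"xyz":[3,0,-1],"hand":0.3},{"rot":[0,0,0],"xyz":[3,0,-1],"hand":0.3},{"rot":[0,0,0],"xyz":[3,0,15],"hand":0.3},{"rot":[0,0,0],"xyz":[3,0,35],"hand":0.3},{"rot":[0,0,0],"xyz":[3,0,70],"hand":0.3},{"rot":[0,0,0],"xyz":[3,0,110],"hand":0.3}]'; python3 -m inch '[{"rot":[6,0,0],"xyz":[-5,-30,30],"hand":0.3},{"rot":[12,0,0],"xyz":[-10,-60,60],"hand":0.3},{"rot":[18,-1,0],"xyz":[-15,-90,90],"hand":0.3},{"rot":[24,-1,0],"xyz":[-20,-120,110],"hand":0.3},{"rot":[30,-1,0],"xyz":[-25,-150,120],"hand":0.3},{"rot":[36,-1,0],"xyz":[-30,-180,130],"hand":0.3},{"rot":[42,-2,0],"xyz":[-35,-215,140],"hand":0.3},{"rot":[48,-2,0],"xyz":[-40,-250,140],"hand":0.3},{"rot":[54,-2,0],"xyz":[-45,-285,140],"hand":0.3},{"rot":[60,-2,0],"xyz":[-50,-320,140],"hand":0.3}]'; python3 -c "
from h import *
t=grab('top','top8');s=grab('scene','scene8');o=np.hstack([crop(t['pixels'],230,150,200,160,400,320),crop(s['pixels'],180,150,240,192,400,320)]);cv2.imwrite('pics/c8.png',o)"
```

```text
clock: 16.0
eef_pos: [0.6337, 0.1591, 0.1481]
orientation: [0.18, 0.694, 0.671, -0.187]
force: [-0.6, 0.2, 1.3]
grip_width: 0.349
gripper_force: 0.0
clock: 16.83
eef_pos: [0.5839, -0.1639, 0.29]
orientation: [-0.18, 0.694, 0.671, 0.189]
force: [0.9, -0.5, -0.4]
grip_width: 0.349
gripper_force: 0.0
```

View pics/c8.png

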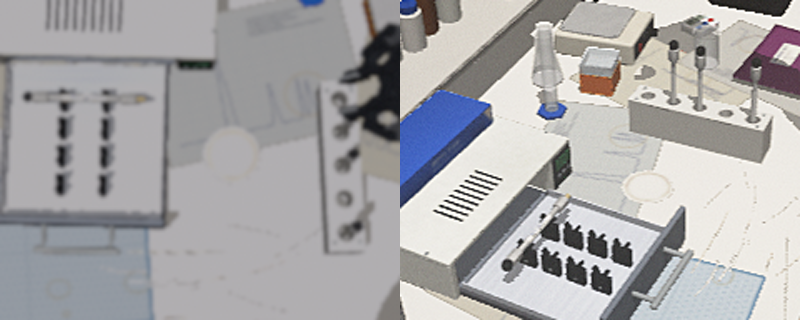

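c8 shows column A lying in the rear cradle with its black inlet to the left. The stand is unmoved and its bore A is empty. Next is column B at x≈578.

```bash
cat >> h.py <<'E'
def standshift():
    a=cv2.imread("pics/top0.png");t=grab("top");x,y,w,h=386,240,34,42
    r=cv2.matchTemplate(t["pixels"][y-25:y+h+25,x-25:x+w+25],a[y:y+h,x:x+w],cv2.TM_CCOEFF_NORMED)
    _,m,_,p=cv2.minMaxLoc(r);print("stand shift px",p[0]-25,p[1]-25,"score",round(m,2));return t
E
python3 -m inch '[{"rot":[6,0,0],"xyz":[-5,-35,0],"hand":0.3},{"rot":[12,0,0],"xyz":[-5,-70,0],"hand":0.3},{"rot":[18,-1,0],"xyz":[-6,-105,-10],"hand":0.3},{"rot":[24,-1,0],"xyz":[-6,-115,-40],"hand":0.3},{"rot":[30,-1,0],"xyz":[-6,-115,-80],"hand":0.3},{"rot":[30,-1,0],"xyz":[-6,-115,-120],"hand":0.3},{"rot":[30,-1,0],"xyz":[-6,-115,-160],"hand":0.3},{"rot":[30,-1,0],"xyz":[-6,-115,-190],"hand":0.3},{"rot":[30,-1,0],"xyz":[-6,-115,-204],"hand":0.3},{"rot":[30,-1,0],"xyz":[-6,-115,-204],"hand":0.3}]'; python3 -c "
from h import *
standshift()"
```

```text
clock: 17.77
eef_pos: [0.5777, -0.2748, 0.0812]
orientation: [-0.35, 0.623, 0.601, 0.359]
force: [0.5, 1.2, -0.0]
grip_width: 0.347
gripper_force: 0.0
stand shift px 0 0 score 1.0
```

```bash
python3 -m inch '[{"rot":[0,0,0],"xyz":[0,25,4],"hand":0.3},{"rot":[0,0,0],"xyz":[0,50,4],"hand":0.3},{"rot":[0,0,0],"xyz":[0,65,4],"hand":0.3},{"rot":[0,0,0],"xyz":[0,80,4],"hand":0.3},{"rot":[0,0,0],"xyz":[0,92,4],"hand":0.3},{"rot":[0,0,0],"xyz":[0,102,4],"hand":0.3},{"rot":[0,0,0],"xyz":[0,102,4],"hand":0.3},{"rot":[0,0,0],"xyz":[0,102,4],"hand":0.5},{"rot":[0,0,0],"xyz":[0,102,4],"hand":1},{"rot":[0,0,0],"xyz":[0,102,4],"hand":1}]'; python3 -m inch '[{"rot":[0,0,0],"xyz":[0,0,0],"hand":1},{"rot":[0,0,0],"xyz":[0,0,0],"hand":1},{"rot":[0,0,0],"xyz":[0,0,0],"hand":1},{"rot":[0,0,0],"xyz":[0,0,0],"hand":1},{"rot":[0,0,0],"xyz":[0,0,0],"hand":1},{"rot":[0,0,0],"xyz":[0,0,5],"hand":1},{"rot":[0,0,0],"xyz":[0,0,15],"hand":1},{"rot":[0,0,0],"xyz":[0,0,30],"hand":1},{"rot":[0,0,0],"xyz":[0,0,45],"hand":1},{"rot":[0,0,0],"xyz":[0,0,60],"hand":1}]' 80;python3 -m inch '[{"rot":[0,0,0],"xyz":[0,0,20],"hand":1},{"rot":[0,0,0],"xyz":[0,0,40],"hand":1},{"rot":[0,0,0],"xyz":[0,0,60],"hand":1},{"rot":[0,0,0],"xyz":[0,0,80],"hand":1},{"rot":[0,0,0],"xyz":[0,0,100],"hand":1},{"rot":[-6,0,0],"xyz":[0,20,110],"hand":1},{"rot":[-12,0,0],"xyz":[0,45,110],"hand":1},{"rot":[-18,1,0],"xyz":[0,70,110],"hand":1},{"rot":[-24,1,0],"xyz":[0,95,110],"hand":1},{"rot":[-30,1,0],"xyz":[0,120,110],"hand":1}]' 80
```

```text
clock: 18.65
eef_pos: [0.579, -0.1746, 0.0876]
orientation: [-0.348, 0.623, 0.601, 0.36]
force: [2.0, -1.0, 3.2]
grip_width: 0.088
gripper_force: 78.0
clock: 19.48
eef_pos: [0.5785, -0.1735, 0.1494]
orientation: [-0.348, 0.623, 0.602, 0.359]
force: [-0.6, 0.9, -1.0]
grip_width: 0.086
gripper_force: 78.3
clock: 20.32
eef_pos: [0.5786, -0.0528, 0.2591]
orientation: [-0.178, 0.695, 0.671, 0.185]
force: [0.9, 0.4, -1.5]
grip_width: 0.083
gripper_force: 78.3
```

```bash
python3 -m inch '[{"rot":[-6,0,0],"xyz":[2,24,0],"hand":1},{"rot":[-12,0,0],"xyz":[4,48,0],"hand":1},{"rot":[-18,1,0],"xyz":[6,72,0],"hand":1},{"rot":[-24,1,0],"xyz":[8,96,0],"hand":1},{"rot":[-30,1,0],"xyz":[10,120,0],"hand":1},{"rot":[-36,1,0],"xyz":[12,144,0],"hand":1},{"rot":[-42,1.5,0],"xyz":[14,168,-20],"hand":1},{"rot":[-48,2,0],"xyz":[15,190,-50],"hand":1},{"rot":[-54,2,0],"xyz":[15,214,-80],"hand":1},{"rot":[-60,2.3,0],"xyz":[15,214,-110],"hand":1}]';python3 -m inch '[{"rot":[0,0,0],"xyz":[0,0,-20],"hand":1},{"rot":[0,0,0],"xyz":[0,0,-40],"hand":1},{"rot":[0,0,0],"xyz":[0,0,-50],"hand":1},{"rot":[0,0,0],"xyz":[0,0,-50],"hand":1},{"rot":[0,0,0],"xyz":[0,0,-50],"hand":1},{"rot":[0,0,0],"xyz":[0,0,-50],"hand":1},{"rot":[0,0,0],"xyz":[0,0,-50],"hand":1},{"rot":[0,0,0],"xyz":[0,0,-50],"hand":1},{"rot":[0,0,0],"xyz":[0,0,-50],"hand":1},{"rot":[0,0,0],"xyz":[0,0,-50],"hand":1}]';  python3 -c "
from h import *
t=grab('top','top9');s=grab('scene','scene9');o=np.hstack([crop(t['pixels'],220,150,110,110,400,400),crop(s['pixels'],180,190,130,130,400,400)]);cv2.imwrite('pics/c9.png',o)"
```

```text
clock: 21.15
eef_pos: [0.593, 0.1666, 0.1477]
orientation: [0.181, 0.694, 0.672, -0.187]
force: [0.5, 0.8, -1.1]
grip_width: 0.087
gripper_force: 78.3
clock: 21.98
eef_pos: [0.5938, 0.1603, 0.0978]
orientation: [0.179, 0.695, 0.67, -0.188]
force: [-0.2, -0.2, -1.4]
grip_width: 0.086
gripper_force: 78.3
```

View pics/c9.png

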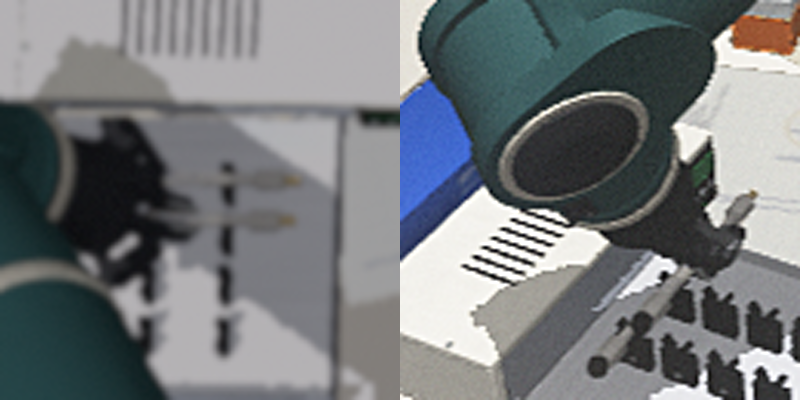

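c9 shows column B held level over the third cradle, parallel to A, with its knob at (597,366). I'll lower and release it.

```bash
python3 -m inch '[{"rot":[0,0,0],"xyz":[0,0,-15],"hand":1},{"rot":[0,0,0],"xyz":[0,0,-30],"hand":1},{"rot":[0,0,0],"xyz":[0,0,-40],"hand":1},{"rot":[0,0,0],"xyz":[0,0,-48],"hand":1},{"rot":[0,0,0],"xyz":[0,0,-53],"hand":1},{"rot":[0,0,0],"xyz":[0,0,-56],"hand":1},{"rot":[0,0,0],"xyz":[0,0,-59],"hand":1},{"rot":[0,0,0],"xyz":[0,0,-59],"hand":1},{"rot":[0,0,0],"xyz":[0,0,-59],"hand":1},{"rot":[0,0,0],"xyz":[0,0,-59],"hand":1}]'
```

```text
clock: 22.92
eef_pos: [0.5952, 0.1602, 0.0389]
orientation: [0.179, 0.696, 0.67, -0.187]
force: [7.8, 0.4, 2.6]
grip_width: 0.086
gripper_force: 79.0
```

```bash
python3 -m inch '[{"rot":[0,0,0],"xyz":[3,0,-1],"hand":1},{"rot":[0,0,0],"xyz":[3,0,-1],"hand":1},{"rot":[0,0,0],"xyz":[3,0,-1],"hand":0.4},{"rot":[0,0,0],"xyz":[3,0,-1],"hand":0.3},{"rot":[0,0,0],"xyz":[3,0,-1],"hand":0.3},{"rot":[0,0,0],"xyz":[3,0,-1],"hand":0.3},{"rot":[0,0,0],"xyz":[3,0,15],"hand":0.3},{"rot":[0,0,0],"xyz":[3,0,35],"hand":0.3},{"rot":[0,0,0],"xyz":[3,0,70],"hand":0.3},{"rot":[0,0,0],"xyz":[3,0,110],"hand":0.3}]'; python3 -m inch '[{"rot":[6,0,0],"xyz":[-6,-30,30],"hand":0.3},{"rot":[12,0,0],"xyz":[-12,-60,60],"hand":0.3},{"rot":[18,-1,0],"xyz":[-18,-90,90],"hand":0.3},{"rot":[24,-1,0],"xyz":[-25,-120,110],"hand":0.3},{"rot":[30,-1,0],"xyz":[-32,-150,120],"hand":0.3},{"rot":[36,-1,0],"xyz":[-40,-180,130],"hand":0.3},{"rot":[42,-2,0],"xyz":[-46,-215,140],"hand":0.3},{"rot":[48,-2,0],"xyz":[-52,-250,140],"hand":0.3},{"rot":[54,-2,0],"xyz":[-58,-285,140],"hand":0.3},{"rot":[60,-2,0],"xyz":[-64,-320,140],"hand":0.3}]';python3 -m inch '[{"rot":[6,0,0],"xyz":[0,-35,0],"hand":0.3},{"rot":[12,0,0],"xyz":[0,-70,0],"hand":0.3},{"rot":[18,-1,0],"xyz":[0,-105,-10],"hand":0.3},{"rot":[24,-1,0],"xyz":[0,-115,-40],"hand":0.3},{"rot":[30,-1,0],"xyz":[0,-115,-80],"hand":0.3},{"rot":[30,-1,0],"xyz":[0,-115,-120],"hand":0.3},{"rot":[30,-1,0],"xyz":[0,-115,-160],"hand":0.3},{"rot":[30,-1,0],"xyz":[0,-115,-190],"hand":0.3},{"rot":[30,-1,0],"xyz":[0,-115,-200],"hand":0.3},{"rot":[30,-1,0],"xyz":[0,-115,-200],"hand":0.3}]'; python3 -c "
from h import *
standshift();grab('top','top10');grab('scene','scene10')"
```

```text
clock: 23.75
eef_pos: [0.5957, 0.1601, 0.1493]
orientation: [0.178, 0.695, 0.671, -0.189]
force: [0.5, -0.3, 1.4]
grip_width: 0.348
gripper_force: 0.0
clock: 24.58
eef_pos: [0.5318, -0.1627, 0.291]
orientation: [-0.181, 0.694, 0.671, 0.188]
force: [0.5, 0.5, 0.2]
grip_width: 0.353
gripper_force: 0.0
clock: 25.42
eef_pos: [0.532, -0.2741, 0.0873]
orientation: [-0.351, 0.622, 0.602, 0.358]
force: [0.3, -0.3, 0.7]
grip_width: 0.353
gripper_force: 0.0
stand shift px 0 0 score 1.0
```

```bash
python3 -m inch '[{"rot":[0,0,0],"xyz":[0,25,0],"hand":0.3},{"rot":[0,0,0],"xyz":[0,50,0],"hand":0.3},{"rot":[0,0,0],"xyz":[0,65,0],"hand":0.3},{"rot":[0,0,0],"xyz":[0,80,0],"hand":0.3},{"rot":[0,0,0],"xyz":[0,92,0],"hand":0.3},{"rot":[0,0,0],"xyz":[0,101,0],"hand":0.3},{"rot":[0,0,0],"xyz":[0,101,0],"hand":0.3},{"rot":[0,0,0],"xyz":[0,101,0],"hand":0.5},{"rot":[0,0,0],"xyz":[0,101,0],"hand":1},{"rot":[0,0,0],"xyz":[0,101,0],"hand":1}]'; python3 -m inch '[{"rot":[0,0,0],"xyz":[0,0,0],"hand":1},{"rot":[0,0,0],"xyz":[0,0,0],"hand":1},{"rot":[0,0,0],"xyz":[0,0,0],"hand":1},{"rot":[0,0,0],"xyz":[0,0,0],"hand":1},{"rot":[0,0,0],"xyz":[0,0,0],"hand":1},{"rot":[0,0,0],"xyz":[0,0,5],"hand":1},{"rot":[0,0,0],"xyz":[0,0,15],"hand":1},{"rot":[0,0,0],"xyz":[0,0,30],"hand":1},{"rot":[0,0,0],"xyz":[0,0,45],"hand":1},{"rot":[0,0,0],"xyz":[0,0,60],"hand":1}]' 80;python3 -m inch '[{"rot":[0,0,0],"xyz":[0,0,20],"hand":1},{"rot":[0,0,0],"xyz":[0,0,40],"hand":1},{"rot":[0,0,0],"xyz":[0,0,60],"hand":1},{"rot":[0,0,0],"xyz":[0,0,80],"hand":1},{"rot":[0,0,0],"xyz":[0,0,100],"hand":1},{"rot":[-6,0,0],"xyz":[0,20,110],"hand":1},{"rot":[-12,0,0],"xyz":[0,45,110],"hand":1},{"rot":[-18,1,0],"xyz":[0,70,110],"hand":1},{"rot":[-24,1,0],"xyz":[0,95,110],"hand":1},{"rot":[-30,1,0],"xyz":[0,120,110],"hand":1}]' 80
```

```text
clock: 26.4
eef_pos: [0.5329, -0.1746, 0.0885]
orientation: [-0.349, 0.622, 0.602, 0.358]
force: [1.6, -1.0, 3.9]
grip_width: 0.085
gripper_force: 77.9
clock: 27.23
eef_pos: [0.5324, -0.1735, 0.1503]
orientation: [-0.35, 0.622, 0.603, 0.358]
force: [0.0, 0.5, -1.2]
grip_width: 0.087
gripper_force: 78.3
clock: 28.07
eef_pos: [0.5324, -0.0526, 0.2601]
orientation: [-0.179, 0.695, 0.672, 0.183]
force: [0.8, -0.5, -1.0]
grip_width: 0.082
gripper_force: 78.3
```

```bash
python3 -m inch '[{"rot":[-6,0,0],"xyz":[3,24,0],"hand":1},{"rot":[-12,0,0],"xyz":[6,48,0],"hand":1},{"rot":[-18,1,0],"xyz":[9,72,0],"hand":1},{"rot":[-24,1,0],"xyz":[12,96,0],"hand":1},{"rot":[-30,1,0],"xyz":[15,120,0],"hand":1},{"rot":[-36,1,0],"xyz":[18,144,0],"hand":1},{"rot":[-42,1.5,0],"xyz":[21,168,-20],"hand":1},{"rot":[-48,2,0],"xyz":[23,190,-50],"hand":1},{"rot":[-54,2,0],"xyz":[23,215,-80],"hand":1},{"rot":[-60,2.3,0],"xyz":[23,215,-110],"hand":1}]';python3 -m inch '[{"rot":[0,0,0],"xyz":[0,0,-20],"hand":1},{"rot":[0,0,0],"xyz":[0,0,-40],"hand":1},{"rot":[0,0,0],"xyz":[0,0,-50],"hand":1},{"rot":[0,0,0],"xyz":[0,0,-50],"hand":1},{"rot":[0,0,0],"xyz":[0,0,-50],"hand":1},{"rot":[0,0,0],"xyz":[0,0,-50],"hand":1},{"rot":[0,0,0],"xyz":[0,0,-50],"hand":1},{"rot":[0,0,0],"xyz":[0,0,-50],"hand":1},{"rot":[0,0,0],"xyz":[0,0,-50],"hand":1},{"rot":[0,0,0],"xyz":[0,0,-50],"hand":1}]';  python3 -c "
from h import *
t=grab('top','top11');s=grab('scene','scene11');t10=cv2.imread('pics/top10.png');o=np.hstack([crop(t['pixels'],220,150,110,110,400,400),crop(s['pixels'],180,190,130,130,400,400)]);cv2.imwrite('pics/c11.png',o)"
```

```text
clock: 28.9
eef_pos: [0.5551, 0.1673, 0.1488]
orientation: [0.179, 0.694, 0.671, -0.188]
force: [0.2, 0.8, -0.9]
grip_width: 0.088
gripper_force: 78.3
clock: 29.73
eef_pos: [0.5557, 0.1614, 0.0987]
orientation: [0.177, 0.696, 0.67, -0.189]
force: [-0.8, -0.4, -1.0]
grip_width: 0.084
gripper_force: 78.3
```

View pics/c11.png

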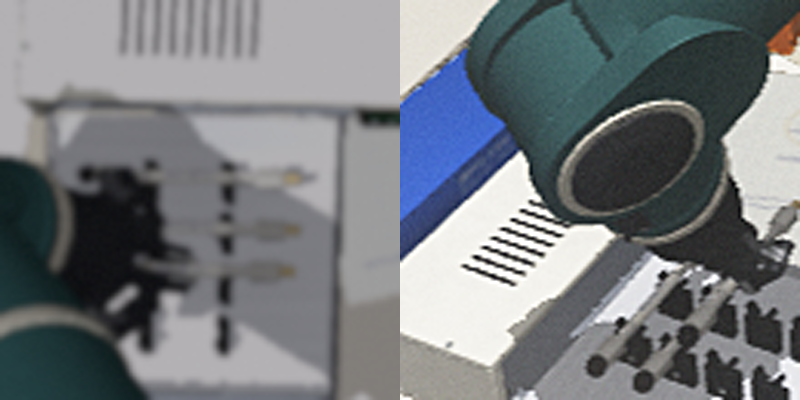

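c11 shows A and B seated with their knobs at (597,366) and (645,380). C is held over the second cradle with its knob at (688,333). I'll check how far A and B sit along their cradles.

Run:
```python
from h import *
t=grab("top");s=grab("scene")
print("knobs",[np.round(onz(s,u,v,.052)*1000).tolist() for u,v in((244,309),(259.6,313.5))])
print("tips",[np.round(onz(t,u,v,.052)*1000).tolist() for u,v in((304.7,198.7),(299.8,213))])
g=t["pixels"][:,:,:].astype(int)
for r in (198,199,200,212,213,214): print(r,[ (g[r,c].tolist()) for c in range(294,310,1)] if r in(199,213) else "")
```

```text
knobs [[640.0, 249.0, 52.0], [600.0, 248.0, 52.0]]
tips [[633.0, 73.0, 52.0], [593.0, 87.0, 52.0]]
198 
199 [[156, 156, 159], [155, 155, 158], [151, 152, 154], [140, 144, 148], [124, 139, 148], [115, 140, 152], [112, 140, 153], [113, 137, 149], [117, 129, 137], [127, 127, 130], [136, 131, 132], [142, 138, 138], [154, 151, 152], [169, 166, 167], [177, 175, 176], [180, 177, 178]]
200 
212 
213 [[102, 103, 104], [102, 103, 105], [102, 102, 105], [99, 101, 104], [92, 99, 105], [84, 98, 106], [82, 99, 108], [87, 101, 108], [102, 107, 111], [119, 117, 117], [127, 122, 122], [129, 123, 123], [129, 123, 123], [129, 123, 123], [129, 124, 123], [129, 123, 123]]
214
```

Both brass tips end near column 302, so y≈81 mm, and the columns' middles are at about y=167 as wanted. I'll lower C.

```bash
python3 -m inch '[{"rot":[0,0,0],"xyz":[0,0,-15],"hand":1},{"rot":[0,0,0],"xyz":[0,0,-30],"hand":1},{"rot":[0,0,0],"xyz":[0,0,-40],"hand":1},{"rot":[0,0,0],"xyz":[0,0,-48],"hand":1},{"rot":[0,0,0],"xyz":[0,0,-53],"hand":1},{"rot":[0,0,0],"xyz":[0,0,-56],"hand":1},{"rot":[0,0,0],"xyz":[0,0,-59],"hand":1},{"rot":[0,0,0],"xyz":[0,0,-59],"hand":1},{"rot":[0,0,0],"xyz":[0,0,-59],"hand":1},{"rot":[0,0,0],"xyz":[0,0,-59],"hand":1}]'
```

```text
clock: 30.77
eef_pos: [0.5559, 0.1615, 0.0396]
orientation: [0.177, 0.696, 0.67, -0.189]
force: [3.1, -0.2, -1.1]
grip_width: 0.092
gripper_force: 78.3
```

```bash
python3 -m inch '[{"rot":[0,0,0],"xyz":[1,0,-2],"hand":1},{"rot":[0,0,0],"xyz":[1,0,-2],"hand":1},{"rot":[0,0,0],"xyz":[1,0,-2],"hand":0.4},{"rot":[0,0,0],"xyz":[1,0,-2],"hand":0.3},{"rot":[0,0,0],"xyz":[1,0,-2],"hand":0.3},{"rot":[0,0,0],"xyz":[1,0,-2],"hand":0.3},{"rot":[0,0,0],"xyz":[1,0,15],"hand":0.3},{"rot":[0,0,0],"xyz":[1,0,35],"hand":0.3},{"rot":[0,0,0],"xyz":[1,0,70],"hand":0.3},{"rot":[0,0,0],"xyz":[1,0,110],"hand":0.3}]'; python3 -m inch '[{"rot":[6,0,0],"xyz":[-8,-25,30],"hand":0.3},{"rot":[12,0,0],"xyz":[-18,-50,60],"hand":0.3},{"rot":[18,-1,0],"xyz":[-30,-80,90],"hand":0.3},{"rot":[24,-1,0],"xyz":[-42,-110,110],"hand":0.3},{"rot":[30,-1,0],"xyz":[-54,-145,120],"hand":0.3},{"rot":[36,-1,0],"xyz":[-66,-180,130],"hand":0.3},{"rot":[42,-2,0],"xyz":[-80,-215,140],"hand":0.3},{"rot":[48,-2,0],"xyz":[-92,-250,140],"hand":0.3},{"rot":[54,-2,0],"xyz":[-104,-285,140],"hand":0.3},{"rot":[60,-2,0],"xyz":[-116,-320,140],"hand":0.3}]';python3 -m inch '[{"rot":[6,0,0],"xyz":[0,-35,0],"hand":0.3},{"rot":[12,0,0],"xyz":[0,-70,0],"hand":0.3},{"rot":[18,-1,0],"xyz":[0,-105,-10],"hand":0.3},{"rot":[24,-1,0],"xyz":[0,-115,-40],"hand":0.3},{"rot":[30,-1,0],"xyz":[0,-115,-80],"hand":0.3},{"rot":[30,-1,0],"xyz":[0,-115,-110],"hand":0.3},{"rot":[30,-1,0],"xyz":[0,-115,-110],"hand":0.3},{"rot":[30,-1,0],"xyz":[0,-115,-110],"hand":0.3},{"rot":[30,-1,0],"xyz":[0,-115,-110],"hand":0.3},{"rot":[30,-1,0],"xyz":[0,-115,-110],"hand":0.3}]'; python3 -c "
from h import *
standshift();print(robot.sense()['q'])
t=grab('top','top12');s=grab('scene','scene12');o=np.hstack([crop(t['pixels'],230,150,200,160,400,320),crop(s['pixels'],180,150,240,192,400,320)]);cv2.imwrite('pics/c12.png',o)"
```

```text
clock: 31.6
eef_pos: [0.5555, 0.1609, 0.1491]
orientation: [0.176, 0.695, 0.67, -0.191]
force: [0.8, 0.4, 0.2]
grip_width: 0.354
gripper_force: 0.0
clock: 32.43
eef_pos: [0.4446, -0.1472, 0.2912]
orientation: [-0.182, 0.693, 0.673, 0.186]
force: [2.7, 0.1, -0.3]
grip_width: 0.349
gripper_force: 0.0
clock: 33.27
eef_pos: [0.4458, -0.2614, 0.1819]
orientation: [-0.349, 0.621, 0.605, 0.356]
force: [-0.2, 1.0, -0.2]
grip_width: 0.349
gripper_force: 0.0
stand shift px 0 0 score 1.0
[ 0.91513242  0.7527853  -0.12282984  1.56612232 -0.59191041  1.65432067
  0.98003878]
```

View pics/c12.png

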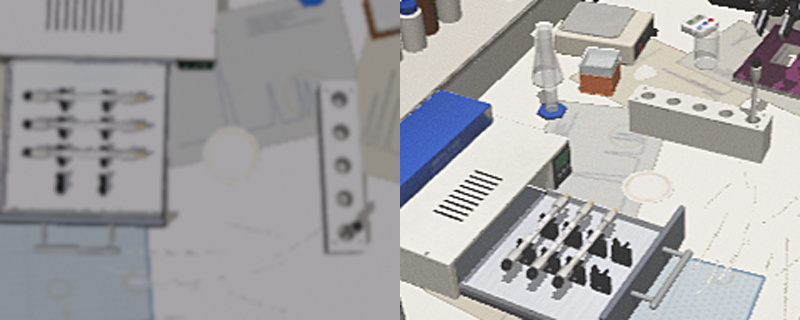

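c12 shows three columns side by side in the cradles with inlets to the left. D is alone in the stand, which hasn't moved. I'll pick up D.

```bash
python3 -m inch '[{"rot":[0,0,0],"xyz":[-5,-10,-35],"hand":0.3},{"rot":[0,0,0],"xyz":[-5,-10,-65],"hand":0.3},{"rot":[0,0,0],"xyz":[-5,-10,-94],"hand":0.3},{"rot":[0,0,0],"xyz":[-5,20,-94],"hand":0.3},{"rot":[0,0,0],"xyz":[-5,45,-94],"hand":0.3},{"rot":[0,0,0],"xyz":[-5,65,-94],"hand":0.3},{"rot":[0,0,0],"xyz":[-5,80,-94],"hand":0.3},{"rot":[0,0,0],"xyz":[-5,88,-94],"hand":0.3},{"rot":[0,0,0],"xyz":[-5,88,-94],"hand":0.3},{"rot":[0,0,0],"xyz":[-5,88,-94],"hand":0.3}]'; python3 -m inch '[{"rot":[0,0,0],"xyz":[0,0,0],"hand":1},{"rot":[0,0,0],"xyz":[0,0,0],"hand":1},{"rot":[0,0,0],"xyz":[0,0,0],"hand":1},{"rot":[0,0,0],"xyz":[0,0,0],"hand":1},{"rot":[0,0,0],"xyz":[0,0,0],"hand":1},{"rot":[0,0,0],"xyz":[0,0,5],"hand":1},{"rot":[0,0,0],"xyz":[0,0,15],"hand":1},{"rot":[0,0,0],"xyz":[0,0,30],"hand":1},{"rot":[0,0,0],"xyz":[0,0,45],"hand":1},{"rot":[0,0,0],"xyz":[0,0,60],"hand":1}]' 80;python3 -m inch '[{"rot":[0,0,0],"xyz":[0,0,20],"hand":1},{"rot":[0,0,0],"xyz":[0,0,40],"hand":1},{"rot":[0,0,0],"xyz":[0,0,60],"hand":1},{"rot":[0,0,0],"xyz":[0,0,80],"hand":1},{"rot":[0,0,0],"xyz":[0,0,100],"hand":1},{"rot":[-6,0,0],"xyz":[0,20,110],"hand":1},{"rot":[-12,0,0],"xyz":[0,45,110],"hand":1},{"rot":[-18,1,0],"xyz":[0,70,110],"hand":1},{"rot":[-24,1,0],"xyz":[0,95,110],"hand":1},{"rot":[-30,1,0],"xyz":[0,120,110],"hand":1}]' 80
```

```text
clock: 34.25
eef_pos: [0.4401, -0.174, 0.0855]
orientation: [-0.35, 0.621, 0.604, 0.356]
force: [0.4, -0.1, 0.1]
grip_width: 0.353
gripper_force: 0.0
clock: 35.08
eef_pos: [0.4395, -0.173, 0.1465]
orientation: [-0.351, 0.621, 0.603, 0.356]
force: [0.6, 0.4, -1.4]
grip_width: 0.087
gripper_force: 78.0
clock: 35.92
eef_pos: [0.4394, -0.0522, 0.2562]
orientation: [-0.181, 0.694, 0.672, 0.181]
force: [0.7, -0.3, -0.1]
grip_width: 0.091
gripper_force: 78.1
```

```bash
python3 -m inch '[{"rot":[-6,0,0],"xyz":[9,24,0],"hand":1},{"rot":[-12,0,0],"xyz":[18,48,0],"hand":1},{"rot":[-18,1,0],"xyz":[27,72,0],"hand":1},{"rot":[-24,1,0],"xyz":[36,96,0],"hand":1},{"rot":[-30,1,0],"xyz":[45,120,0],"hand":1},{"rot":[-36,1,0],"xyz":[54,144,0],"hand":1},{"rot":[-42,1.5,0],"xyz":[63,168,-20],"hand":1},{"rot":[-48,2,0],"xyz":[70,190,-50],"hand":1},{"rot":[-54,2,0],"xyz":[77,215,-80],"hand":1},{"rot":[-60,2.3,0],"xyz":[77,215,-108],"hand":1}]';python3 -m inch '[{"rot":[0,0,0],"xyz":[0,0,-20],"hand":1},{"rot":[0,0,0],"xyz":[0,0,-40],"hand":1},{"rot":[0,0,0],"xyz":[0,0,-50],"hand":1},{"rot":[0,0,0],"xyz":[0,0,-50],"hand":1},{"rot":[0,0,0],"xyz":[0,0,-50],"hand":1},{"rot":[0,0,0],"xyz":[0,0,-50],"hand":1},{"rot":[0,0,0],"xyz":[0,0,-50],"hand":1},{"rot":[0,0,0],"xyz":[0,0,-50],"hand":1},{"rot":[0,0,0],"xyz":[0,0,-50],"hand":1},{"rot":[0,0,0],"xyz":[0,0,-50],"hand":1}]';  python3 -c "
from h import *
t=grab('top','top13');s=grab('scene','scene13');o=np.hstack([crop(t['pixels'],220,150,110,110,400,400),crop(s['pixels'],180,190,130,130,400,400)]);cv2.imwrite('pics/c13.png',o)"
```

```text
clock: 36.75
eef_pos: [0.517, 0.1668, 0.1468]
orientation: [0.178, 0.695, 0.67, -0.191]
force: [0.4, 0.4, -1.4]
grip_width: 0.09
gripper_force: 78.1
clock: 37.58
eef_pos: [0.517, 0.1617, 0.0975]
orientation: [0.175, 0.696, 0.669, -0.191]
force: [0.2, 0.5, -1.6]
grip_width: 0.089
gripper_force: 78.1
```

View pics/c13.png

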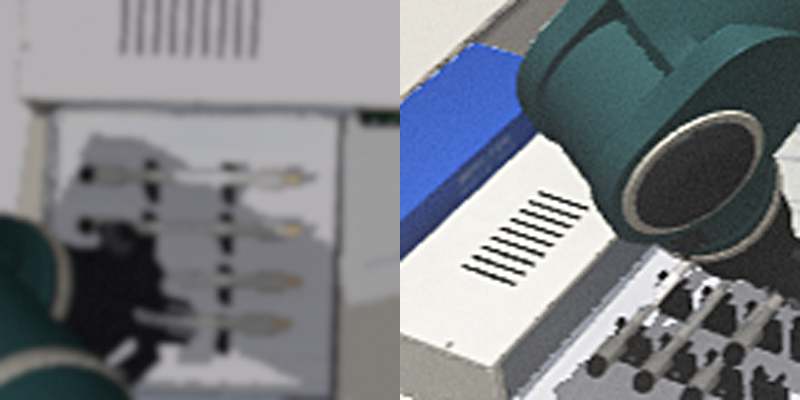

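c13 shows D held over the front cradle with its knob at (735,352), and the other three seated. I'll lower it.

```bash
python3 -m inch '[{"rot":[0,0,0],"xyz":[0,1,-15],"hand":1},{"rot":[0,0,0],"xyz":[0,1,-30],"hand":1},{"rot":[0,0,0],"xyz":[0,1,-40],"hand":1},{"rot":[0,0,0],"xyz":[0,1,-48],"hand":1},{"rot":[0,0,0],"xyz":[0,1,-53],"hand":1},{"rot":[0,0,0],"xyz":[0,1,-56],"hand":1},{"rot":[0,0,0],"xyz":[0,1,-59],"hand":1},{"rot":[0,0,0],"xyz":[0,1,-59],"hand":1},{"rot":[0,0,0],"xyz":[0,1,-59],"hand":1},{"rot":[0,0,0],"xyz":[0,1,-59],"hand":1}]'
```

```text
clock: 38.52
eef_pos: [0.5171, 0.1629, 0.0384]
orientation: [0.175, 0.696, 0.669, -0.191]
force: [-0.4, 0.8, 0.1]
grip_width: 0.087
gripper_force: 78.1
```

```bash
python3 -m inch '[{"rot":[0,0,0],"xyz":[0,0,-2],"hand":1},{"rot":[0,0,0],"xyz":[0,0,-2],"hand":1},{"rot":[0,0,0],"xyz":[0,0,-2],"hand":0.4},{"rot":[0,0,0],"xyz":[0,0,-2],"hand":0.3},{"rot":[0,0,0],"xyz":[0,0,-2],"hand":0.3},{"rot":[0,0,0],"xyz":[0,0,-2],"hand":0.3},{"rot":[0,0,0],"xyz":[0,0,15],"hand":0.3},{"rot":[0,0,0],"xyz":[0,0,35],"hand":0.3},{"rot":[0,0,0],"xyz":[0,0,70],"hand":0.3},{"rot":[0,0,0],"xyz":[0,0,110],"hand":0.3}]'; python3 -m inch '[{"rot":[6,0,0],"xyz":[-8,-25,30],"hand":0.3},{"rot":[12,0,0],"xyz":[-18,-50,60],"hand":0.3},{"rot":[18,-1,0],"xyz":[-30,-80,90],"hand":0.3},{"rot":[24,-1,0],"xyz":[-42,-110,110],"hand":0.3},{"rot":[30,-1,0],"xyz":[-54,-145,120],"hand":0.3},{"rot":[30,-1,0],"xyz":[-66,-180,130],"hand":0.3},{"rot":[30,-1,0],"xyz":[-76,-215,140],"hand":0.3},{"rot":[30,-1,0],"xyz":[-76,-250,140],"hand":0.3},{"rot":[30,-1,0],"xyz":[-76,-280,140],"hand":0.3},{"rot":[30,-1,0],"xyz":[-76,-310,140],"hand":0.3}]'
python3 - <<'E'
from h import *
t=grab('top','top14');s=grab('scene','scene14');g=t['pixels']
hsv=cv2.cvtColor(g,cv2.COLOR_BGR2HSV)[190:255,285:312]
m=((hsv[...,1]>35)&(hsv[...,0]<30)).astype(np.uint8)
n,l,st,c=cv2.connectedComponentsWithStats(m)
for i in range(1,n):
    if st[i,4]>5: p=c[i]+[285,190];print("brass",p.round(1),st[i].tolist(),np.round(onz(t,*p,.052)*1000))
gr=cv2.cvtColor(g,cv2.COLOR_BGR2GRAY)[190:255,236:252];n,l,st,c=cv2.connectedComponentsWithStats((gr<70).astype(np.uint8))
for i in range(1,n):
    if st[i,4]>5: p=c[i]+[236,190];print("knob",p.round(1),st[i].tolist(),np.round(onz(t,*p,.052)*1000))
E
```

```text
clock: 39.35
eef_pos: [0.5159, 0.1623, 0.1482]
orientation: [0.175, 0.696, 0.67, -0.193]
force: [1.4, 0.6, 1.2]
grip_width: 0.346
gripper_force: 0.0
clock: 40.18
eef_pos: [0.4402, -0.1494, 0.2887]
orientation: [-0.005, 0.72, 0.694, -0.006]
force: [1.1, 0.6, 0.4]
grip_width: 0.352
gripper_force: 0.0
brass [299.8 198.7] [13, 8, 5, 3, 10] [633.  86.  52.]
brass [300.  212.8] [13, 22, 5, 3, 9] [593.  86.  52.]
brass [300. 227.] [13, 36, 5, 3, 11] [553.  86.  52.]
brass [298.5 241.2] [12, 50, 4, 3, 10] [514.  91.  52.]
knob [243.1 211.9] [6, 21, 3, 3, 8] [598. 245.  52.]
knob [243.  225.5] [6, 35, 3, 2, 6] [560. 245.  52.]
knob [241.3 240. ] [4, 49, 3, 3, 7] [519. 249.  52.]
```

All four columns lie in their cradles 40 mm apart and in line. Now I'll grip the handle again.

```bash
python3 -m inch '[{"rot":[0,0,0],"xyz":[-5,35,0],"hand":0.3},{"rot":[0,0,0],"xyz":[-10,70,0],"hand":0.3},{"rot":[0,0,0],"xyz":[-15,105,0],"hand":0.3},{"rot":[0,0,0],"xyz":[-20,140,0],"hand":0.3},{"rot":[0,0,0],"xyz":[-21,175,0],"hand":0.3},{"rot":[0,0,0],"xyz":[-21,210,0],"hand":0.3},{"rot":[0,0,0],"xyz":[-21,245,0],"hand":0.3},{"rot":[0,0,0],"xyz":[-21,280,0],"hand":0.3},{"rot":[0,0,0],"xyz":[-21,310,0],"hand":0.3},{"rot":[0,0,0],"xyz":[-21,325,-10],"hand":0.3}]'; python3 -m inch '[{"rot":[0,0,0],"xyz":[0,0,-30],"hand":0.3},{"rot":[0,0,0],"xyz":[0,0,-60],"hand":0.3},{"rot":[0,0,0],"xyz":[0,0,-90],"hand":0.3},{"rot":[0,0,0],"xyz":[0,0,-120],"hand":0.3},{"rot":[0,0,0],"xyz":[0,0,-140],"hand":0.3},{"rot":[0,0,0],"xyz":[0,0,-140],"hand":0.3},{"rot":[0,0,0],"xyz":[0,0,-140],"hand":0.3},{"rot":[0,0,0],"xyz":[0,0,-140],"hand":0.3},{"rot":[0,0,0],"xyz":[0,0,-140],"hand":0.3},{"rot":[0,0,0],"xyz":[0,0,-140],"hand":0.3}]'
```

```text
clock: 41.12
eef_pos: [0.4195, 0.182, 0.2795]
orientation: [-0.005, 0.718, 0.696, -0.004]
force: [0.2, -0.6, -0.7]
grip_width: 0.35
gripper_force: 0.0
clock: 41.95
eef_pos: [0.4205, 0.178, 0.1393]
orientation: [-0.005, 0.719, 0.695, -0.005]
force: [-1.0, -0.5, 0.6]
grip_width: 0.354
gripper_force: 0.0
```

```bash
python3 -m inch '[{"rot":[0,0,0],"xyz":[-1,-2,-25],"hand":0.3},{"rot":[0,0,0],"xyz":[-1,-2,-45],"hand":0.3},{"rot":[0,0,0],"xyz":[-1,-2,-60],"hand":0.3},{"rot":[0,0,0],"xyz":[-1,-2,-75],"hand":0.3},{"rot":[0,0,0],"xyz":[-1,-2,-87],"hand":0.3},{"rot":[0,0,0],"xyz":[-1,-2,-95],"hand":0.3},{"rot":[0,0,0],"xyz":[-1,-2,-102],"hand":0.3},{"rot":[0,0,0],"xyz":[-1,-2,-102],"hand":0.3},{"rot":[0,0,0],"xyz":[-1,-2,-102],"hand":0.3},{"rot":[0,0,0],"xyz":[-1,-2,-102],"hand":0.3}]'; python3 -m inch '[{"rot":[0,0,0],"xyz":[0,0,0],"hand":1},{"rot":[0,0,0],"xyz":[0,0,0],"hand":1},{"rot":[0,0,0],"xyz":[0,0,0],"hand":1},{"rot":[0,0,0],"xyz":[0,0,0],"hand":1},{"rot":[0,0,0],"xyz":[0,0,0],"hand":1},{"rot":[0,0,0],"xyz":[0,0,0],"hand":1},{"rot":[0,0,0],"xyz":[0,0,0],"hand":1},{"rot":[0,0,0],"xyz":[0,0,0],"hand":1},{"rot":[0,0,0],"xyz":[0,0,0],"hand":1},{"rot":[0,0,0],"xyz":[0,0,0],"hand":1}]' 50
```

```text
clock: 42.78
eef_pos: [0.4192, 0.1759, 0.0367]
orientation: [-0.005, 0.719, 0.695, -0.005]
force: [0.7, 0.3, -1.0]
grip_width: 0.35
gripper_force: 0.0
clock: 43.62
eef_pos: [0.4203, 0.1759, 0.037]
orientation: [-0.004, 0.72, 0.694, -0.004]
force: [5.8, -1.3, 4.3]
grip_width: 0.107
gripper_force: 48.7
```

```bash
python3 -m inch '[{"rot":[0,0,0],"xyz":[3,0,0],"hand":1},{"rot":[0,0,0],"xyz":[9,-0.3,0],"hand":1},{"rot":[0,0,0],"xyz":[18,-0.7,0],"hand":1},{"rot":[0,0,0],"xyz":[29,-1.2,0],"hand":1},{"rot":[0,0,0],"xyz":[41,-1.7,0],"hand":1},{"rot":[0,0,0],"xyz":[53,-2.2,0],"hand":1},{"rot":[0,0,0],"xyz":[65,-2.7,0],"hand":1},{"rot":[0,0,0],"xyz":[77,-3.2,0],"hand":1},{"rot":[0,0,0],"xyz":[89,-3.7,0],"hand":1},{"rot":[0,0,0],"xyz":[100,-4.1,0],"hand":1}]'; python3 -m inch '[{"rot":[0,0,0],"xyz":[12,-0.5,0],"hand":1},{"rot":[0,0,0],"xyz":[24,-1,0],"hand":1},{"rot":[0,0,0],"xyz":[36,-1.5,0],"hand":1},{"rot":[0,0,0],"xyz":[48,-2,0],"hand":1},{"rot":[0,0,0],"xyz":[60,-2.5,0],"hand":1},{"rot":[0,0,0],"xyz":[71,-3,0],"hand":1},{"rot":[0,0,0],"xyz":[81,-3.4,0],"hand":1},{"rot":[0,0,0],"xyz":[90,-3.8,0],"hand":1},{"rot":[0,0,0],"xyz":[98,-4.1,0],"hand":1},{"rot":[0,0,0],"xyz":[105,-4.3,0],"hand":1}]'
```

```text
clock: 44.45
eef_pos: [0.5198, 0.1718, 0.037]
orientation: [-0.005, 0.719, 0.695, -0.005]
force: [-4.1, -0.3, 11.4]
grip_width: 0.106
gripper_force: 49.4
clock: 45.28
eef_pos: [0.6245, 0.1675, 0.0371]
orientation: [-0.005, 0.719, 0.694, -0.005]
force: [-3.8, -1.7, 10.2]
grip_width: 0.105
gripper_force: 49.4
```

```bash
python3 -m inch '[{"rot":[0,0,0],"xyz":[4,-0.2,0],"hand":1},{"rot":[0,0,0],"xyz":[8,-0.4,0],"hand":1},{"rot":[0,0,0],"xyz":[11,-0.6,0],"hand":1},{"rot":[0,0,0],"xyz":[14,-0.7,0],"hand":1},{"rot":[0,0,0],"xyz":[16,-0.8,0],"hand":1},{"rot":[0,0,0],"xyz":[18,-0.8,0],"hand":1},{"rot":[0,0,0],"xyz":[20,-0.8,0],"hand":1},{"rot":[0,0,0],"xyz":[20,-0.8,0],"hand":1},{"rot":[0,0,0],"xyz":[20,-0.8,0],"hand":1},{"rot":[0,0,0],"xyz":[20,-0.8,0],"hand":1}]'
```

```text
clock: 46.12
eef_pos: [0.6444, 0.1666, 0.0371]
orientation: [-0.005, 0.719, 0.694, -0.005]
force: [0.3, -0.6, 5.6]
grip_width: 0.101
gripper_force: 49.0
```

```bash
python3 -m inch '[{"rot":[0,0,0],"xyz":[0.5,0,0],"hand":1},{"rot":[0,0,0],"xyz":[1,0,0],"hand":1},{"rot":[0,0,0],"xyz":[1.5,0,0],"hand":1},{"rot":[0,0,0],"xyz":[2,0,0],"hand":1},{"rot":[0,0,0],"xyz":[2.5,0,0],"hand":1},{"rot":[0,0,0],"xyz":[2.5,0,0],"hand":1},{"rot":[0,0,0],"xyz":[2.5,0,0],"hand":1},{"rot":[0,0,0],"xyz":[2.5,0,0],"hand":1},{"rot":[0,0,0],"xyz":[2.5,0,0],"hand":1},{"rot":[0,0,0],"xyz":[2.5,0,0],"hand":1}]'
```

```text
clock: 46.95
eef_pos: [0.6456, 0.1666, 0.0371]
orientation: [-0.005, 0.719, 0.695, -0.006]
force: [-11.3, -2.1, 13.9]
grip_width: 0.104
gripper_force: 50.0
```

```bash
python3 -m inch '[{"rot":[0,0,0],"xyz":[0.5,0,0],"hand":1},{"rot":[0,0,0],"xyz":[1,0,0],"hand":1},{"rot":[0,0,0],"xyz":[1.5,0,0],"hand":1},{"rot":[0,0,0],"xyz":[2,0,0],"hand":1},{"rot":[0,0,0],"xyz":[2,0,0],"hand":1},{"rot":[0,0,0],"xyz":[2,0,0],"hand":1},{"rot":[0,0,0],"xyz":[2,0,0],"hand":1},{"rot":[0,0,0],"xyz":[2,0,0],"hand":1},{"rot":[0,0,0],"xyz":[2,0,0],"hand":1},{"rot":[0,0,0],"xyz":[2,0,0],"hand":1}]'
```

```text
clock: 47.78
eef_pos: [0.6459, 0.1666, 0.037]
orientation: [-0.006, 0.719, 0.695, -0.008]
force: [-23.9, -4.5, 25.0]
grip_width: 0.104
gripper_force: 51.2
```

```bash
python3 -m inch '[{"rot":[0,0,0],"xyz":[-1,0,0],"hand":1},{"rot":[0,0,0],"xyz":[-2,0,0],"hand":1},{"rot":[0,0,0],"xyz":[-2,0,0],"hand":0.5},{"rot":[0,0,0],"xyz":[-2,0,0],"hand":0.4},{"rot":[0,0,0],"xyz":[-2,0,0],"hand":0.4},{"rot":[0,0,0],"xyz":[-2,0,0],"hand":0.4},{"rot":[0,0,0],"xyz":[-2,0,0],"hand":0.4},{"rot":[0,0,0],"xyz":[-2,0,25],"hand":0.4},{"rot":[0,0,0],"xyz":[-2,0,60],"hand":0.4},{"rot":[0,0,0],"xyz":[-2,0,100],"hand":0.4}]'; python3 -m inch '[{"rot":[0,0,0],"xyz":[-10,-20,40],"hand":0.4},{"rot":[0,0,0],"xyz":[-20,-40,80],"hand":0.4},{"rot":[0,0,0],"xyz":[-30,-70,110],"hand":0.4},{"rot":[0,0,0],"xyz":[-40,-100,140],"hand":0.4},{"rot":[0,0,0],"xyz":[-50,-135,150],"hand":0.4},{"rot":[0,0,0],"xyz":[-60,-170,150],"hand":0.4},{"rot":[0,0,0],"xyz":[-70,-205,150],"hand":0.4},{"rot":[0,0,0],"xyz":[-80,-240,150],"hand":0.4},{"rot":[0,0,0],"xyz":[-90,-275,150],"hand":0.4},{"rot":[0,0,0],"xyz":[-90,-300,150],"hand":0.4}]'
python3 - <<'E'
from h import *
for n in("top","scene"):
    f=grab(n,n+"15")["pixels"];a=cv2.imread(f"pics/{n}0.png")
    for nm,(x,y,w,h) in ({"handle":(246,188,52,16),"amber":(190,150,22,22),"amber2":(176,282,20,20),"beaker":(470,190,24,28)} if n=="top" else {"handle":(235,265,50,45),"amber":(158,314,28,44),"beaker":(460,100,10,10)}).items():
        r=cv2.matchTemplate(f[y-9:y+h+9,x-9:x+w+9],a[y:y+h,x:x+w],cv2.TM_CCOEFF_NORMED);_,m,_,p=cv2.minMaxLoc(r);print(n,nm,p[0]-9,p[1]-9,round(m,2))
E
```

```text
clock: 48.62
eef_pos: [0.6453, 0.1664, 0.1357]
orientation: [-0.006, 0.719, 0.695, -0.007]
force: [0.7, -0.6, 0.1]
grip_width: 0.299
gripper_force: 0.0
clock: 49.45
eef_pos: [0.5546, -0.1369, 0.2864]
orientation: [-0.005, 0.72, 0.694, -0.006]
force: [-0.0, 1.1, -0.3]
grip_width: 0.302
gripper_force: 0.0
top handle 0 -3 0.95
top amber 0 0 1.0
top amber2 0 0 1.0
top beaker 0 0 1.0
scene handle -2 -1 0.9
scene amber 0 0 1.0
scene beaker 0 0 1.0
```

The tray went in 225 mm. That is about 8 mm further than where it first stood, slightly ajar, and it met its end stop. The bottle and beaker haven't moved.

```bash
python3 -c "
from plant import robot
print(robot.job_done())"
```

```text
the job is handed in; nothing more can be done
None
```

The job is handed in: all four columns lie in the tray's cradles with their inlets to the left, the tray is pushed home to its stop, and the bottle and beaker were not moved; no verdict came back.

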